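Tighten the union nut on the angled port of a bench reactor

TASK

Take the open-end wrench from its rest and tighten the big hexagon nut on the unit's leaning port, clockwise as you look down along its pipe, until it is fully home at its stop. The walls round the nut leave only a short swing, so this takes more than one stroke, with the wrench lifted off and reseated in between; turn the nut with the wrench only and do not press the fingers on the unit. Then lay the wrench flat back in both saddles of its rest, with the middle of its handle midway between them, let go, and leave the bottle and the beaker alone.

Things in the scene. Friction and masses are not known exactly. Their poses are not given: they have to be found in the camera images.
- unit: White bench reactor unit, fixed, origin on the bench below the port centre; x away from the robot at yaw 0. Its leaning port (guard, nut) lies 140 mm above the origin on a dark grey sloped head 130 x 111 mm. On the +y side stands its cabinet 200 x 110 mm, 207 mm high: y = 77 to 187, x = -80 to 120 mm.
- guard: Port frame, fixed to the unit: origin at the port centre, top of the steel collar (68 mm across, 10 mm above the head's face). z: port axis, leaning 30 deg from vertical to the unit's -x; y = the unit's y; x uphill. Aluminium walls 8 mm thick, tops at z = 38: inner faces at x = +57 (y -54 to 66), x = -57 (y -45 to 66), y = +58. Open to -y. An 18 mm pipe rises to z = 105, then runs to +y into the cabinet top.
- nut_seat (a point): On the nut's axis at the collar top = the guard's origin; a seated wrench's underside rests here. z up along the axis. The frame turns with the nut: hexagon corners at 0, 60, 120.. deg from its x. Plain steel hexagon nut, 48 mm across flats, 22 mm high from here plus a 5 mm cone on top. A seated wrench's handle lies along a corner direction.
- nut (a joint): Nut angle in rad: 0 = fully home at its hard stop, growing as it is unscrewed (counter-clockwise about nut_seat z); starts at 1.4 to 2.09. At 0 the nut's axes equal the guard's. Friction of about 0.6 N m, no spring. The walls let a seated handle point only from 40 deg uphill (+x) to 45 deg downhill of the guard's -y: at least two strokes.
- wrench: Loose plain steel open-end wrench, about 0.28 kg, 224 mm long, 14 mm thick. Origin on the underside at the jaw centre (on the nut's axis when seated); z through the thickness, jaws open to +x. Jaw gap 50.5 mm (y), x = -29 (throat) to +24 mm, 75.5 mm over the outsides; 5 deg of play each way on the nut. Handle 18 mm wide, x = -40 to -190 mm. Centre of mass near x = -80.
- wrench_grip (a point): Middle of the handle's thickness, 110 mm behind the wrench's origin (-x), 7 mm above its underside; midway between the saddles when the wrench lies in its rest. Axes as the wrench's.
- rest: Dark grey plastic wrench rest, fixed, origin on the bench under its middle, x along the wrench. Foot 150 x 70 x 10 mm; two saddles 14 mm thick at x = -55 and +55 mm, tops 44 mm above the bench, each between two prongs 9 mm high that leave a slot 30 mm wide for the handle. At the start the wrench lies in it, jaws to +x, its origin near x = 110 mm.
- bottle: Bystander: closed amber bottle, 68 mm across, 150 mm high, origin under its middle. Leave alone.
- beaker: Bystander: empty glass beaker, 70 mm across, 90 mm high, origin under its middle. Leave alone.
There are look-alikes about, which are no part of the job. Several things have the shape of the rest; the one meant has the colours described above.

How it is judged:
By the outcome, as a careful person would: the job done as asked, in the order asked, and still so for the second after the job is handed in, with the robot touching nothing.
It also fails if it takes over 72 s, if anything falls off the work surface, if the arm or the gripper's body presses on something with over 40 N, if the wrist force passes 120 N, or if a joint passes its speed limit or range.

ROBOT

A 6-joint arm with a two-finger parallel gripper is mounted at the origin on the work surface. World frame = base frame: x ahead of the robot, y to its left, z up, the work surface at z = 0. Lengths are in mm, angles in degrees, forces in N, time in s.
With the tool pointing down it reaches from about 275 to 975 mm from the base axis. Payload 8.4 kg.
Tool frame: the origin (TCP) lies midway between the tips of the shut fingers; the grasp point (between the pads) lies 19 mm behind it; z points along the fingers, y is the direction in which the jaws open and shut (so a half turn about z gives the same grasp; the last joint's range is limited). The gripper opens to 92 mm and grips with 3 to 60 N. Pads are 20 mm wide; open, the fingers measure 128 mm over their backs; the gripper's body (75 mm by 189 mm) begins 69 mm behind the grasp point.
Start: joints at [-0.138, 20.225, 93.587, -0, 66.188, -0.138], TCP at [625.002, -0, 214.583] pointing down, gripper open.
Joint ranges: [-150.9, 150.9], [-52.94, 120.26], [3.33, 152.33], [-74.26, 254.26], [0, 154.13], [-172.89, 172.89]. Speed limits (degrees/s): [127.2, 127.2, 159.86, 180, 180, 180].

INTERFACE

Orientations are given as a 3x3 rotation matrix whose columns are the frame's x, y, z axes.
In Python, from bench import arm gives the robot as it stands. The module is installed in compiled form; this text tells all that it offers.
- The arm moves only by the tool jog_arm, never from a script. Its argument "commands" is text: rows parted by semicolons, each of 5 numbers parted by spaces: the finger opening in cm, from 0 to 9.19, then the shift along the tool's x, y, z in cm, then the turn about the tool's z in rad. In form: claw x y z twist; .... A call has 1 to 20 rows; each row shifts and turns the commanded pose from where the row before left it, along the tool's axes as they then stand; what a row does not reach is not made up. A row lasts 1/10 s, in which the tool goes at most 50 mm and 8.59 degrees, less where a joint would pass 70% of its speed; a pose out of reach is approached as far as the arm can. A call is refused whole if a number of a shift passes 5 or a number of a turn 0.15, either way. A call with a gripper value outside its range is refused whole. The fingers move at their own pace and stop on an object; "squeeze" is the grip in N (left out, the last holds). Time passes only in rows, so rows that do not move let the fingers close. It gives the time, the measured TCP pose, the force and the opening at its end, in the units of the state.
- arm.observe(): the state, without advancing time (a new reading comes with each control period).
- arm.grab_frame(name): name is "scene" or "side" or "wrist"; returns a dict with "color" (420x560x3 uint8, red, green, blue), "intrinsics" (3x3 intrinsics, pixels), "k1" (the pictures are not rectified: a ray, as slopes to the right and down, at radius r is drawn at 1 + k1 r^2 times it, then the intrinsics apply), "origin" and "rotation" of the camera in the world; the wrist camera has in their place "tool_from_camera" (4x4, takes a point from camera to tool coordinates, whose origin is the TCP and whose axes are the flange's). Camera axes: x right, y down, z forward; pixel columns grow to the right and rows downward; lengths in mm; the calibration is good to about 2 mm. A picture is of the moment at which its call begins: read the wrist's pose just before it. There is no depth.
- arm.finish_job(): hands the job in, once; it reports no verdict.
The state is a dict: "time": time; "joint_pos": joint angles; "dq": joint speeds; "effort": joint torques, N m; "position": TCP position; "ee_rot": TCP orientation; "ft_force": force on the tool from outside, world axes, zero at the start; "wrist_torque": the same for the moment, N m; "width": finger opening in mm.
Only numpy, scipy, OpenCV 4.12 (cv2) and the standard library are available. Lean on these libraries where they do the work, as an engineer would, in place of code of your own. Each camera call takes 0.05 s, during which the arm holds its last target.

## Working session

There is one attempt and no reset: what is moved stays moved. The work goes in short steps, Python scripts to look and compute and a tool call to move; the robot and the scene stay as the last step left them, time stands still between calls to the robot, and variables do not carry over. Pictures are saved under pics/ and viewed, and the job is handed in when it is done.

Besides the shell and the picture viewer there is one more tool, called after ">>>" by a JSON object that holds its "op" and its "data". jog_arm: Moves the arm, as the interface text tells. Its arguments: {"type":"object","properties":{"commands":{"type":"string"},"squeeze":{"type":"number"}},"required":["commands"]}

```bash
mkdir -p pics; ls; python3 - <<'E'
from bench import arm
import cv2,numpy as np
s=arm.observe(); print(s)
for n in ["scene","side","wrist"]:
    f=arm.grab_frame(n)
    cv2.imwrite(f"pics/{n}0.png",f["color"][:,:,::-1])
    print(n,{k:(np.round(v,4).tolist() if k!="color" else 0) for k,v in f.items()})
E
```

```text
pics
{'time': 0.0, 'joint_pos': array([-1.36813334e-01,  2.02629627e+01,  9.36284550e+01,  6.45626265e-04,
        6.61883268e+01, -1.38418318e-01]), 'dq': array([ 0.0339821 , -0.02921331,  0.05335985, -0.00511298, -0.02501548,
       -0.09731484]), 'effort': array([-2.43486713e-03, -5.93846583e+01, -3.34216332e+01,  6.94100303e-02,
        2.34022352e-02, -1.15005114e-04]), 'position': array([6.24504228e+02, 1.24883912e-02, 2.13863149e+02]), 'ee_rot': array([[-2.34462060e-05,  9.99999031e-01, -1.39177578e-03],
       [ 1.00000000e+00,  2.34652021e-05,  1.36324950e-05],
       [ 1.36651401e-05, -1.39177546e-03, -9.99999031e-01]]), 'ft_force': array([-0.03550971,  0.09412042,  0.08372868]), 'wrist_torque': array([-0.06290544, -0.00762121,  0.06862065]), 'width': 91.98131949995036}
scene {'color': 0, 'intrinsics': [[411.1233, 0.0, 273.2048], [0.0, 411.1233, 207.0645], [0.0, 0.0, 1.0]], 'k1': -0.0548, 'origin': [1059.236, 221.8182, 1212.3056], 'rotation': [[-0.4887, 0.7566, -0.4345], [0.8725, 0.4256, -0.2401], [0.0033, -0.4964, -0.8681]]}
side {'color': 0, 'intrinsics': [[514.316, 0.0, 275.4384], [0.0, 514.316, 213.329], [0.0, 0.0, 1.0]], 'k1': -0.0232, 'origin': [-28.9008, -1007.297, 1145.6559], 'rotation': [[0.8605, -0.3553, 0.3652], [-0.5094, -0.5842, 0.6318], [-0.0111, -0.7297, -0.6837]]}
wrist {'color': 0, 'intrinsics': [[347.0881, 0.0, 274.6991], [0.0, 347.0881, 208.2259], [0.0, 0.0, 1.0]], 'k1': 0.0249, 'tool_from_camera': [[-0.001, -0.9566, -0.2913, 82.2223], [1.0, -0.001, -0.0001, 0.4754], [-0.0002, -0.2913, 0.9566, -170.3219], [0.0, 0.0, 0.0, 1.0]]}
```

View pics/scene0.png

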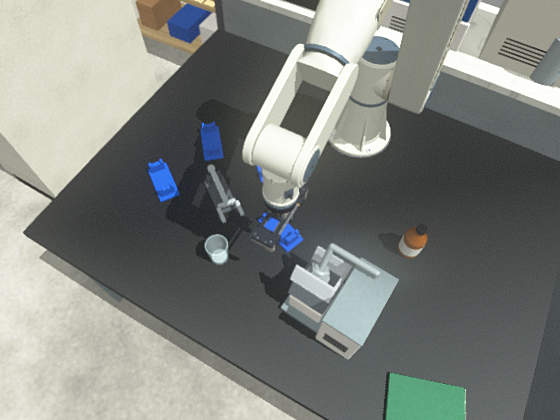

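View pics/side0.png

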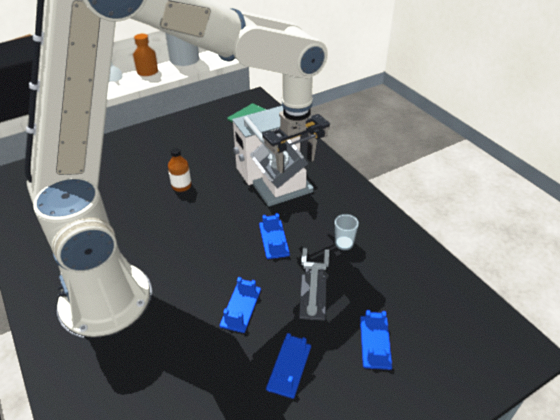

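View pics/wrist0.png

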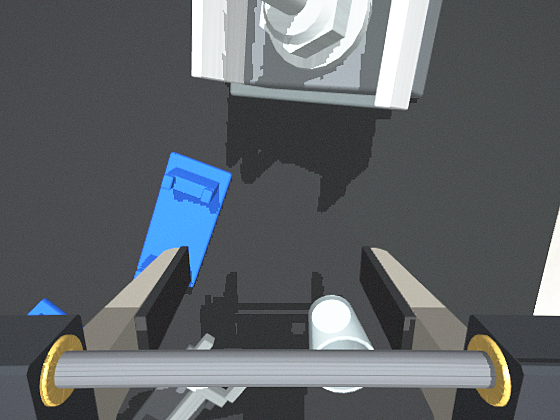

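```bash
cat > h.py <<'E'
import numpy as np,cv2
from bench import arm
def cam(f,state=None):
    K=f["intrinsics"];k1=f["k1"]
    if "origin" in f: R=np.array(f["rotation"]);o=np.array(f["origin"])
    else:
        T=np.array(f["tool_from_camera"]);Rt=state["ee_rot"]
        R=Rt@T[:3,:3];o=state["position"]+Rt@T[:3,3]
    return np.array(K),k1,R,o
def proj(c,P):
    K,k1,R,o=c
    p=(np.atleast_2d(P)-o)@R
    d=p[:,:2]/p[:,2:]
    r2=(d**2).sum(1,keepdims=True)
    d=d*(1+k1*r2)
    return d@K[:2,:2].T+K[:2,2]
def ray(c,uv):
    K,k1,R,o=c
    d0=(np.atleast_2d(uv)-K[:2,2])/np.array([K[0,0],K[1,1]])
    d=d0.copy()
    for _ in range(20): d=d0/(1+k1*(d**2).sum(1,keepdims=True))
    v=np.c_[d,np.ones(len(d))]@R.T
    return o,v/np.linalg.norm(v,axis=1,keepdims=True)
def atz(c,uv,z):
    o,v=ray(c,uv); t=(z-o[2])/v[:,2:]
    return o+v*t
def crop(img,u0,v0,u1,v1,s,name):
    im=cv2.resize(img[v0:v1,u0:u1,::-1],None,fx=s,fy=s,interpolation=cv2.INTER_CUBIC)
    cv2.imwrite(name,im)
E
cat > /tmp/a.py <<'E'
E
python3 - <<'E'
from h import *
import pickle
D={}
s=arm.observe()
for n in ["scene","side","wrist"]:
    f=arm.grab_frame(n);D[n]=(f["color"],cam(f,s))
pickle.dump(D,open("f0.pkl","wb"))
crop(D["scene"][0],180,140,380,290,4,"pics/c1.png")
crop(D["scene"][0],270,220,420,360,5,"pics/c2.png")
crop(D["side"][0],210,90,350,195,5,"pics/c3.png")
crop(D["side"][0],250,200,370,330,4.6,"pics/c4.png")
E
```

```text
(no output)
```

View pics/c1.png

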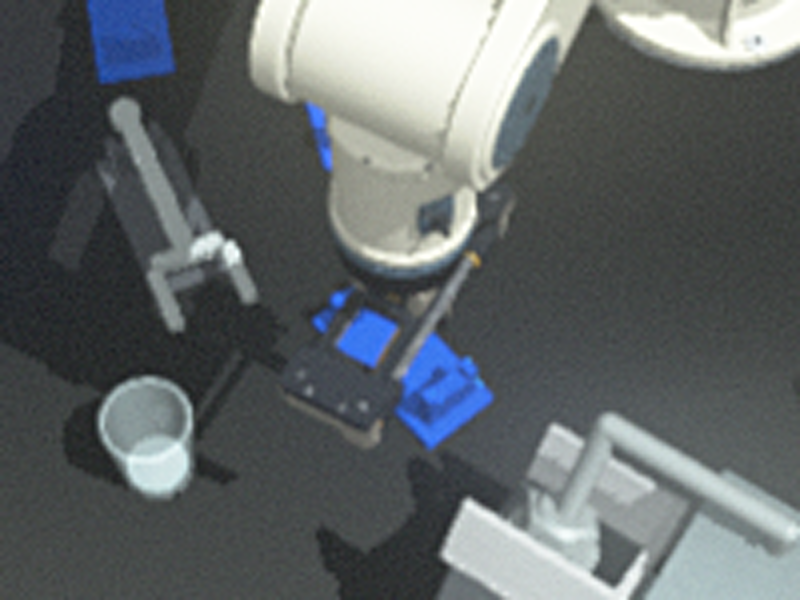

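View pics/c2.png

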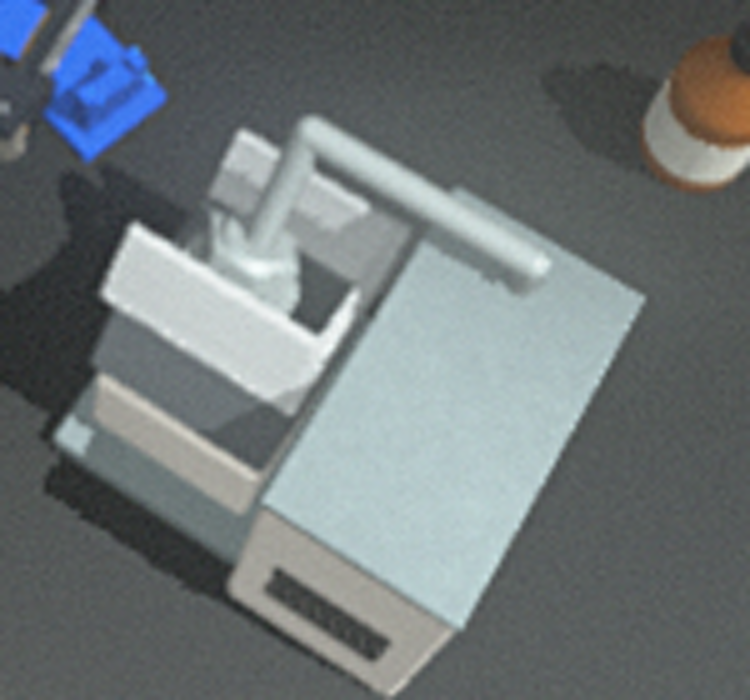

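View pics/c3.png

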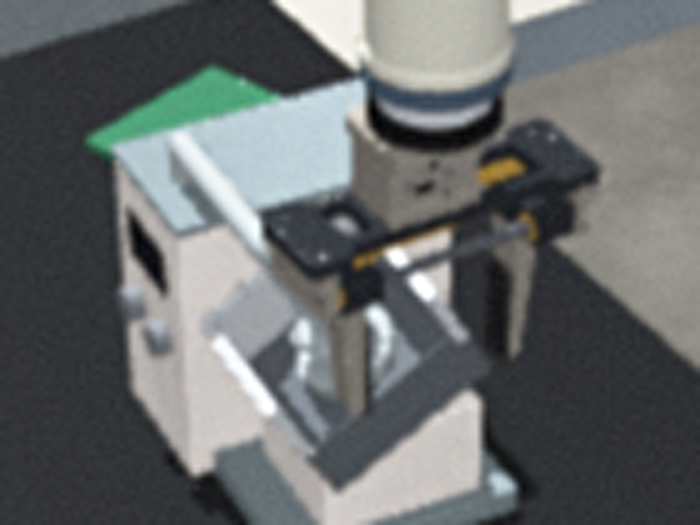

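View pics/c4.png

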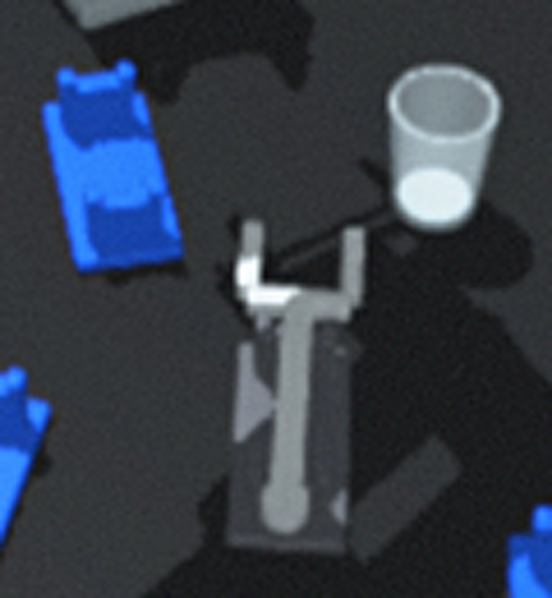

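```bash
cat >> h.py <<'E'
def Rz(a): c,s=np.cos(a),np.sin(a); return np.array([[c,-s,0],[s,c,0],[0,0,1.]])
def Ry(a): c,s=np.cos(a),np.sin(a); return np.array([[c,0,s],[0,1,0],[-s,0,c]])
E
python3 - <<'E'
from h import *
import pickle
from scipy.optimize import least_squares
D=pickle.load(open("f0.pkl","rb"))
cs=D["scene"][1];cd=D["side"][1]
uv=np.array([[265,505],[460,628],[645,297],[460,190]])/5+[270,220]
P=atz(cs,uv,207);print(P)
L=np.array([[120,77,207],[120,187,207],[-80,187,207],[-80,77,207.]])
# side: cabinet corners visible: (115,150) = (-80,187)? ; (180,235)=(-80,77)
uvd=np.array([[115,150],[180,235]])/5+[210,90]
print(atz(cd,uvd,207))
def res(p):
    W=L@Rz(p[2]).T+[p[0],p[1],0]
    return np.r_[(proj(cs,W)-uv).ravel(),(proj(cd,W[2:])-uvd).ravel()]
r=least_squares(res,[600,100,0]);print(r.x,np.degrees(r.x[2]),r.fun.round(1))
# wrench: scene: handle end (125,110), jaw tips (177,325),(250,295) crop1 s4 off 180,140
uvw=np.array([[125,112],[177,325],[250,295]])/4+[180,140]
print(atz(cs,uvw,58))
uvw=np.array([[287,505],[253,228],[353,235]])/4.6+[250,200]
print(atz(cd,uvw,58))
E
```

```text
[[776.17351254 206.54436504 207.        ]
 [783.93372909 313.80164543 207.        ]
 [584.47047536 331.47970368 207.        ]
 [576.27191687 223.92167011 207.        ]]
[[582.8894191  323.24006844 207.        ]
 [573.20654994 213.93462691 207.        ]]
[ 6.49806282e+02  1.38078658e+02 -7.90760078e-02] -4.530721505670255 [-0.3 -0.5  0.4  0.4 -0.3 -0.  -0.9 -0.5 -0.5 -1.2 -0.3 -1.4]
[[ 451.06141786 -357.59317214   58.        ]
 [ 602.88083242 -207.42738298   58.        ]
 [ 551.26072939 -171.08363484   58.        ]]
[[ 448.22282372 -364.48194782   58.        ]
 [ 547.03383768 -177.47663309   58.        ]
 [ 597.02323758 -214.73243858   58.        ]]
```

>>> {"op": "jog_arm", "data": {"commands": "9 -2.5 4 0 0; 9 -2.5 4 0 0; 9 -2.5 4 0 0; 9 -2.5 4 0 0; 9 0 4 0 0; 9 0 4 0 0; 9 0 4 0 0; 9 0 4 0 0; 9 0 4 0 0; 9 0 2 0 0; 9 0 2 0 0; 9 0 2 0 0"}}

```text
time: 1.5
position: [1023.4, -98.7, 205.4]
ee_rot: [[-0.0, 1.0, 0.004], [1.0, 0.0, -0.0], [-0.0, 0.004, -1.0]]
ft_force: [-0.7, -0.1, 2.5]
width: 89.7
```

```bash
python3 - <<'E'
from h import *
np.set_printoptions(suppress=True,precision=4)
s=arm.observe(); print(s["time"],s["joint_pos"],s["position"],s["ee_rot"],s["ft_force"],sep="\n")
E
```

```text
1.5
[ -5.5949  70.5213   3.3187   0.     105.9133  -5.5968]
[1023.4314  -98.7495  205.4274]
[[-0.      1.      0.0043]
 [ 1.      0.     -0.0004]
 [-0.0004  0.0043 -1.    ]]
[-0.6934 -0.0662  2.5487]
```

>>> {"op": "jog_arm", "data": {"commands": "9 -1.6 -4.4 -0.4 0; 9 -1.6 -4.4 -0.4 0; 9 -1.6 -4.4 -0.4 0; 9 -1.6 -4.4 -0.4 0; 9 -1.6 -4.4 -0.4 0; 9 -1.6 -4.4 -0.4 0; 9 -1.6 -4.4 -0.4 0; 9 -1.6 -4.4 -0.4 0; 9 -1.7 -4.4 -0.4 0; 9 -1.7 -4.4 -0.4 0; 9 -1.7 -4.4 -0.4 0; 9 -1.7 -4.0 -0.4 0; 9 0 0 0 0.13; 9 0 0 0 0.13; 9 0 0 0 0.13; 9 0 0 0 0.13; 9 0 0 0 0.13; 9 0 0 0 0; 9 0 0 0 0"}}

```text
time: 3.4
position: [550.0, -281.1, 252.2]
ee_rot: [[0.602, 0.798, 0.012], [0.798, -0.602, -0.001], [0.007, 0.011, -1.0]]
ft_force: [0.7, 0.3, -0.2]
width: 89.5
```

```bash
cat > snap.py <<'E'
import sys,pickle
from h import *
np.set_printoptions(suppress=True,precision=3)
tag=sys.argv[1]
D={}
s=arm.observe()
for n in sys.argv[2:]:
    if n=="wrist": s=arm.observe()
    f=arm.grab_frame(n);D[n]=(f["color"],cam(f,s),s)
    crop(f["color"],0,0,560,420,1.4,f"pics/{n}_{tag}.png")
pickle.dump(D,open(f"f_{tag}.pkl","wb"))
print(s["time"],s["position"],s["joint_pos"],s["ft_force"],s["width"]);print(s["ee_rot"])
E
python3 snap.py a wrist
```

```text
3.4 [ 549.969 -281.085  252.154] [-27.366  17.345  92.747   0.286  69.248   9.557] [ 0.732  0.288 -0.17 ] 89.5396975182293
[[ 0.602  0.798  0.012]
 [ 0.798 -0.602 -0.001]
 [ 0.007  0.011 -1.   ]]
```

View pics/wrist_a.png

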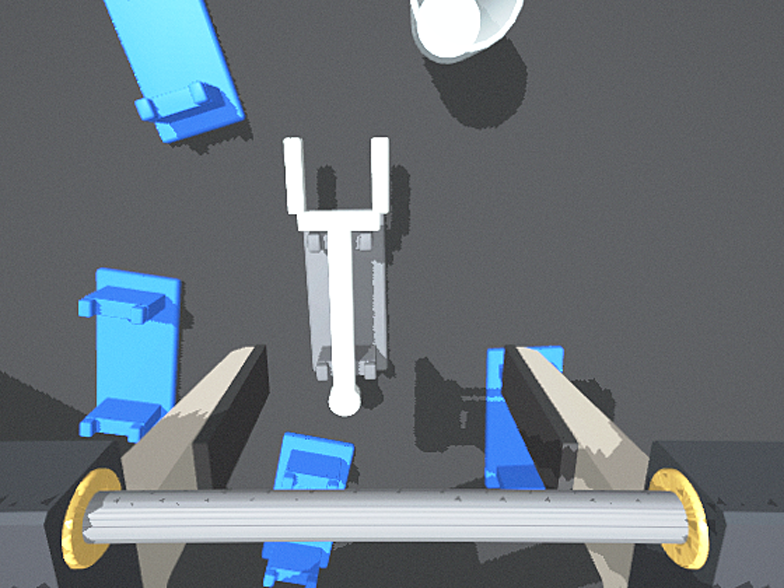

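```bash
python3 - <<'E'
from h import *
import pickle
np.set_printoptions(suppress=True,precision=2)
D=pickle.load(open("f_a.pkl","rb"));img,c,s=D["wrist"]
uv=np.array([[283,138],[301,138],[372,138],[388,138],[329,232],[352,232],[330,370],[355,370],[344,400],[344,416]])/1.4
P=atz(c,uv,58);print(P)
m=(P[0]+P[3])/2; h1=(P[4]+P[5])/2;h2=(P[6]+P[7])/2
print(np.linalg.norm(P[0]-P[3]),np.linalg.norm(P[1]-P[2]),np.linalg.norm(m-P[9]))
d=m-P[8];az=np.degrees(np.arctan2(d[1],d[0]));d/=np.linalg.norm(d)
print("az",az,np.degrees(np.arctan2(*(h1-h2)[1::-1])), "grip",m-d*134, "h",h1,h2,(h1-m)@d,(h2-m)@d)
g=m-d*134;R=s["ee_rot"];print("tool delta to grip",R.T@(np.r_[g[:2],51]-s["position"]), "toolx az",np.degrees(np.arctan2(R[1,0],R[0,0])))
E
python3 - <<'E'
from h import *;import pickle
D=pickle.load(open("f_a.pkl","rb"));crop(D["wrist"][0],180,80,320,310,3.4,"pics/wa_c.png")
E
```

```text
[[ 546.97 -169.38   58.  ]
 [ 557.2  -177.06   58.  ]
 [ 597.62 -207.51   58.  ]
 [ 606.75 -214.4    58.  ]
 [ 530.64 -241.47   58.  ]
 [ 544.46 -251.95   58.  ]
 [ 459.53 -330.77   58.  ]
 [ 475.82 -343.23   58.  ]
 [ 451.57 -359.29   58.  ]
 [ 442.2  -371.11   58.  ]]
74.83631049236052 50.614127390479545 224.1704813647937
az 53.18744348828036 52.265875168729664 grip [ 496.57 -299.17   58.  ] h [ 537.55 -246.71   58.  ] [ 467.68 -337.     58.  ] -67.44285544999495 -181.59592327767726
tool delta to grip [-47.91 -33.87 200.5 ] toolx az 52.97875321784733
```

View pics/wa_c.png

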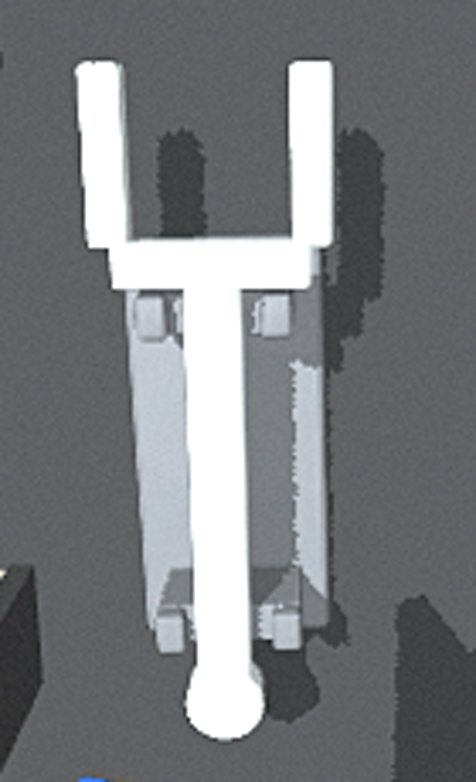

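>>> {"op": "jog_arm", "data": {"commands": "9 -2.4 -1.7 0 0; 9 -2.4 -1.7 0 0; 9 0 0 4 0; 9 0 0 4 0; 9 0 0 4 0; 9 0 0 2 0; 9 0 0 0 0; 9 0 0 0 0"}}

```text
time: 4.25
position: [495.9, -299.0, 112.0]
ee_rot: [[0.604, 0.797, 0.012], [0.797, -0.604, -0.001], [0.007, 0.011, -1.0]]
ft_force: [-0.3, -0.1, 0.5]
width: 90.1
```

```bash
python3 snap.py b wrist
```

```text
4.25 [ 495.908 -299.049  111.972] [-31.435  22.601 104.868   0.399  51.89    5.478] [-0.279 -0.084  0.541] 90.12709381680456
[[ 0.604  0.797  0.012]
 [ 0.797 -0.604 -0.001]
 [ 0.007  0.011 -1.   ]]
```

View pics/wrist_b.png

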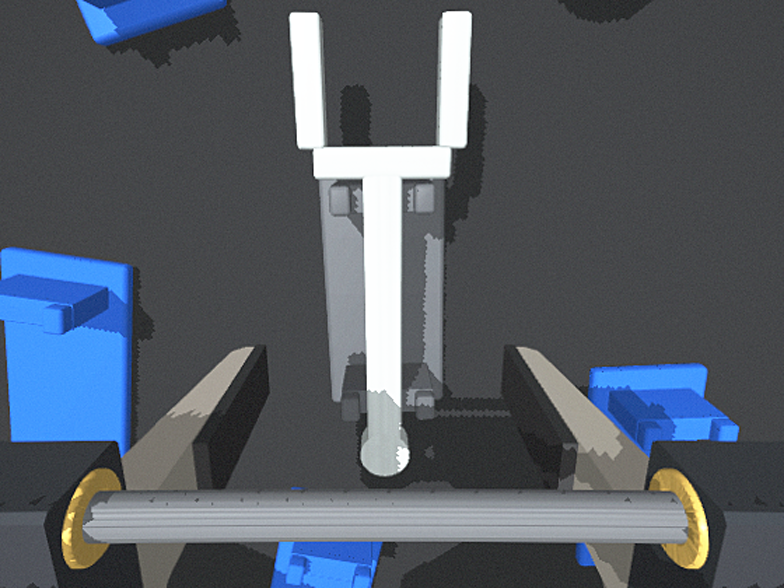

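```bash
python3 - <<'E'
from h import *
import pickle
np.set_printoptions(suppress=True,precision=2)
D=pickle.load(open("f_b.pkl","rb"));img,c,s=D["wrist"]
uv=np.array([[340,193],[424,193],[351,397],[425,397], [306,12],[456,12],[384,178],[384,380]])/1.4
P=atz(c,uv,53);Q=atz(c,uv,58);print(P[:4])
f=(P[0]+P[1])/2;r=(P[2]+P[3])/2;d=f-r;print("rest c",(f+r)/2,np.linalg.norm(d),np.degrees(np.arctan2(d[1],d[0])))
m=(Q[4]+Q[5])/2
print(m,Q[6:], [np.degrees(np.arctan2(*(m-q)[1::-1])) for q in Q[6:]],np.degrees(np.arctan2(*(Q[6]-Q[7])[1::-1])))
d=(Q[6]-Q[7]);d/=np.linalg.norm(d);print(m-134*d)
E
```

```text
[[ 517.28 -238.73   53.  ]
 [ 548.35 -262.38   53.  ]
 [ 455.77 -324.71   53.  ]
 [ 486.69 -348.47   53.  ]]
rest c [ 502.02 -293.57   53.  ] 105.80486730148995 54.40627396549969
[ 576.75 -192.23   58.  ] [[ 537.79 -245.43   58.  ]
 [ 477.   -325.41   58.  ]] [np.float64(53.787879432821484), np.float64(53.1684419227609)] 52.76184095934348
[ 495.66 -298.91   58.  ]
```

>>> {"op": "jog_arm", "data": {"commands": "9 0 0 3 0; 9 0 0 3 0; 9 0 0 2 0; 9 0 0 0 0; 0 0 0 0 0; 0 0 0 0 0; 0 0 0 0 0; 0 0 0 0 0; 0 0 0 0 0; 0 0 0 0 0; 0 0 0 0 0; 0 0 0 0 0; 0 0 0 0 0; 0 0 0 0 0", "squeeze": 45}}

```text
time: 5.7
position: [496.6, -299.0, 31.5]
ee_rot: [[0.605, 0.796, 0.012], [0.796, -0.605, -0.001], [0.007, 0.01, -1.0]]
ft_force: [-0.5, 0.5, -0.6]
width: 17.7
```

>>> {"op": "jog_arm", "data": {"commands": "0 0 0 -2 0; 0 0 0 -4 0; 0 0 0 -5 0; 0 0 0 -5 0; 0 0 0 -5 0; 0 0 0 -4 0; 0 0 0 0 -0.13; 0 0 0 0 -0.13; 0 0 0 0 -0.13; 0 0 0 0 -0.13; 0 0 0 0 -0.12; 0 2 4 0 0; 0 2 4 0 0; 0 2 4 0 0; 0 2 4 0 0; 0 2 4 0 0; 0 2 4 0 0; 0 2 4 0 0; 0 2 4 0 0; 0 2 4 0 0"}}

```text
time: 7.7
position: [856.3, -121.3, 284.8]
ee_rot: [[0.01, 1.0, 0.011], [1.0, -0.01, -0.001], [-0.001, 0.011, -1.0]]
ft_force: [0.5, -0.9, -1.4]
width: 17.4
```

```bash
python3 snap.py c wrist side
```

```text
7.7 [ 856.328 -121.274  284.806] [-8.171 40.608 52.021  0.026 86.731 -7.603] [ 0.469 -0.886 -1.379] 17.384535177120263
[[ 0.01   1.     0.011]
 [ 1.    -0.01  -0.001]
 [-0.001  0.011 -1.   ]]
```

View pics/wrist_c.png

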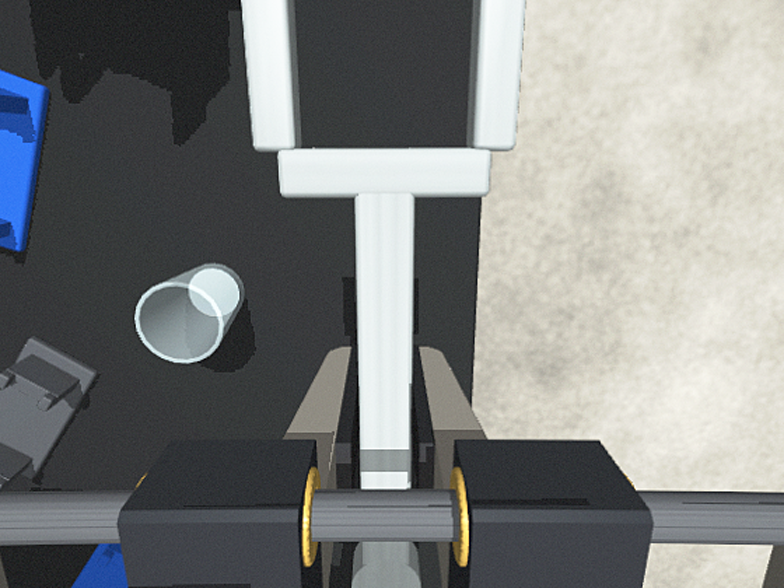

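View pics/side_c.png

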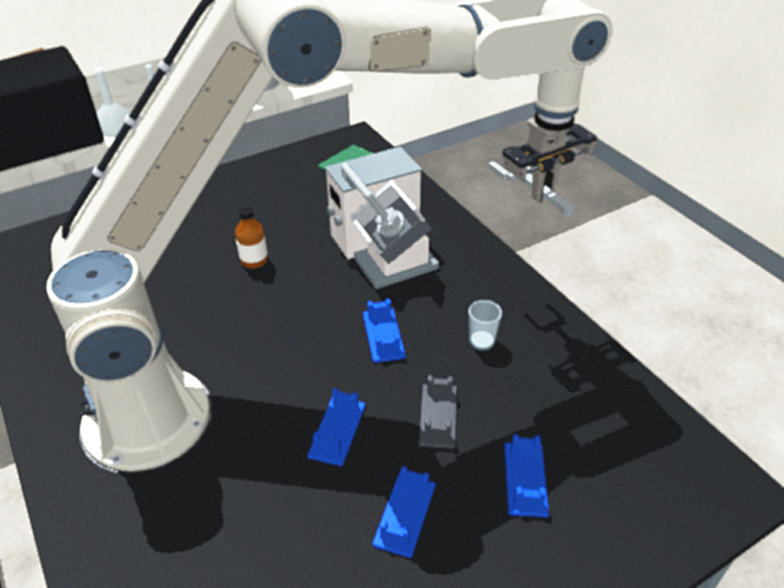

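>>> {"op": "jog_arm", "data": {"commands": "0 1 4 0 0; 0 1 4 0 0; 0 1 3 0 0; 0 1 2 0 0; 0 0 1.5 0 0; 0 0 1 0 0; 0 0 1 0 0; 0 0 1 0 0; 0 0 1 0 0; 0 0 1 0 0; 0 0 1 0 0; 0 0 2 0 0; 0 0 3 0 0; 0 0 3 0 0; 0 0 3 0 0; 0 0 3 0 0"}}

```text
time: 9.4
position: [1064.0, -75.1, 255.1]
ee_rot: [[0.011, 0.989, 0.148], [1.0, -0.009, -0.011], [-0.01, 0.148, -0.989]]
ft_force: [0.1, 0.5, -2.1]
width: 17.9
```

```bash
cat > st.py <<'E'
from h import *
np.set_printoptions(suppress=True,precision=4)
s=arm.observe(); R=s["ee_rot"];z=R[:,2]
print(s["time"],s["position"],s["joint_pos"],s["ft_force"],s["wrist_torque"],s["width"])
print(R,"tilt",np.degrees(np.arccos(-z[2])),"az",np.degrees(np.arctan2(z[1],z[0])))
E
python3 st.py
```

```text
9.4 [1064.0128  -75.0883  255.1109] [ -4.1005  67.9122   3.4053  -0.0507 100.1606  -3.5503] [ 0.1138  0.4627 -2.1211] [-0.0391  0.1296 -0.0079] 17.863736900074844
[[ 0.0106  0.989   0.1477]
 [ 0.9999 -0.009  -0.0115]
 [-0.01    0.1479 -0.989 ]] tilt 8.522162451653905 az -4.43713150160172
```

>>> {"op": "jog_arm", "data": {"commands": "0 0 3 0 0; 0 0 3 0 0; 0 0 3 0 0; 0 0 3 0 0; 0 0 3 0 0; 0 0 3 0 0; 0 0 3 0 0; 0 0 3 0 0"}}

```text
time: 10.2
position: [1128.2, -66.5, 257.4]
ee_rot: [[0.013, 0.949, 0.314], [1.0, -0.006, -0.022], [-0.019, 0.314, -0.949]]
ft_force: [0.5, -0.5, -1.8]
width: 17.2
```

```bash
python3 st.py
```

```text
10.2 [1128.2365  -66.4627  257.3856] [-3.385  68.5977  3.3904 -0.1961 89.669  -2.8607] [ 0.4901 -0.4708 -1.8082] [-0.0122  0.2445  0.0192] 17.238980843746194
[[ 0.0127  0.9494  0.314 ]
 [ 0.9997 -0.0061 -0.022 ]
 [-0.019   0.3142 -0.9492]] tilt 18.34401222206449 az -4.007981163445176
```

>>> {"op": "jog_arm", "data": {"commands": "0 -0.6 3 0 0; 0 -0.6 3 0 0; 0 -0.6 3 0 0; 0 -0.6 3 0 0; 0 -0.6 3 0 0; 0 -0.6 3 0 0; 0 -0.6 3 0 0; 0 -0.6 3 0 0"}}

```text
time: 11.0
position: [1177.3, -102.8, 298.2]
ee_rot: [[0.017, 0.882, 0.471], [0.999, -0.001, -0.034], [-0.029, 0.471, -0.881]]
ft_force: [-0.2, 0.5, -1.7]
width: 17.9
```

```bash
python3 st.py
```

```text
11.0 [1177.2505 -102.8472  298.1928] [-5.2215 67.667   3.3927  0.5194 80.7614 -4.6041] [-0.2444  0.5136 -1.6776] [0.0014 0.4542 0.0047] 17.886176819680713
[[ 0.0173  0.8819  0.4711]
 [ 0.9994 -0.0015 -0.0341]
 [-0.0294  0.4714 -0.8814]] tilt 28.183536487517195 az -4.135877353120728
```

>>> {"op": "jog_arm", "data": {"commands": "0 -0.6 3 0 0; 0 -0.3 1.5 0 0; 0 0 0 0 0"}}

```text
time: 11.3
position: [1184.5, -109.1, 310.5]
ee_rot: [[0.019, 0.867, 0.499], [0.999, -0.001, -0.037], [-0.032, 0.499, -0.866]]
ft_force: [0.2, 0.7, -2.4]
width: 17.5
```

```bash
python3 st.py
```

```text
11.3 [1184.5267 -109.0865  310.5158] [-5.5293 67.2967  3.3639  0.6581 79.3445 -4.8767] [ 0.2109  0.7215 -2.4105] [-0.0733  0.4445 -0.0048] 17.50781324097689
[[ 0.019   0.8666  0.4987]
 [ 0.9993 -0.0006 -0.0369]
 [-0.0317  0.499  -0.866 ]] tilt 30.001850158594248 az -4.235885911109657
```

>>> {"op": "jog_arm", "data": {"commands": "0 0 -2 -0.7 0; 0 0 -4.3 -1.6 0; 0 0 -4.3 -1.6 0; 0 0 -4.3 -1.6 0; 0 0 -4.3 -1.6 0; 0 0 -4.3 -1.6 0; 0 0 -4.3 -1.6 0; 0 0 -4.3 -1.6 0; 0 0 -4.3 -1.6 0; 0 0 -4.3 -1.6 0; 0 0 -4.3 -1.6 0; 0 0 -4.3 -1.6 0; 0 0 -4.3 -1.6 0; 0 0 -2 -0.7 0; 0 0 0 0 0; 0 0 0 0 0"}}

```text
time: 12.9
position: [641.1, -102.0, 220.0]
ee_rot: [[0.018, 0.867, 0.499], [0.999, -0.0, -0.037], [-0.032, 0.499, -0.866]]
ft_force: [0.7, -0.1, -2.6]
width: 17.2
```

```bash
python3 snap.py d wrist side scene; python3 st.py
```

```text
12.9 [ 641.075 -102.049  220.001] [-11.075   9.309 114.463   7.677  26.601 -16.464] [ 0.695 -0.131 -2.592] 17.232582447007136
[[ 0.018  0.867  0.499]
 [ 0.999 -0.    -0.037]
 [-0.032  0.499 -0.866]]
13.05 [ 641.8791 -102.0508  219.6409] [-11.0621   9.414  114.3758   7.6777  26.6071 -16.4709] [ 0.4111 -0.511  -1.769 ] [-0.0261  0.448  -0.0378] 17.511484481393634
[[ 0.0181  0.8667  0.4985]
 [ 0.9993  0.0001 -0.0365]
 [-0.0317  0.4988 -0.8661]] tilt 29.987888659698083 az -4.18646319135618
```

View pics/wrist_d.png

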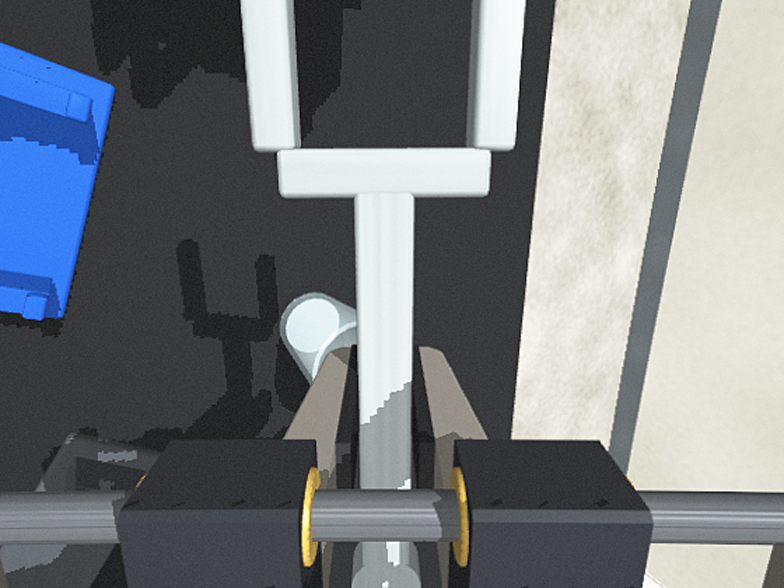

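View pics/side_d.png

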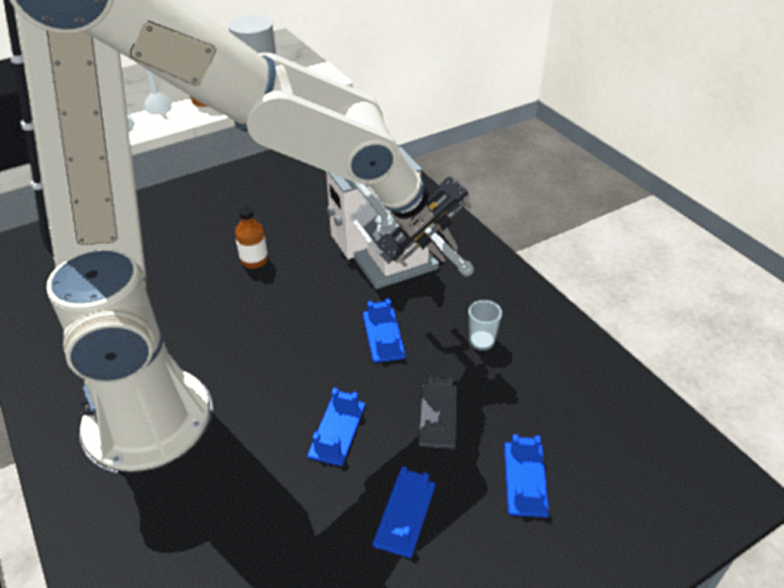

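```bash
cat >> h.py <<'E'
def G(p):  # guard frame from unit x,y,yaw(rad) -> R,o
    a=p[2]; R=Rz(a)@Ry(-np.pi/6); return R,np.array([p[0],p[1],140.])
E
python3 - <<'E'
from h import *
import pickle
np.set_printoptions(suppress=True,precision=2)
D=pickle.load(open("f_d.pkl","rb"));img,c,s=D["wrist"]
R,o=G([650,137.5,np.radians(-4.5)]);print(R)
S=arm.observe()
print("TCP in G",R.T@(S["position"]-o)); print("delta tool to (0,-165,80)",S["ee_rot"].T@(o+R@[0,-165,80]-S["position"]))
# wrench in tool frame: top plane tool z=-26
f=c; K,k1,Rc,oc=c
Rt=s["ee_rot"]
def toolpt(uv,z):
    oo,v=ray(c,uv); oo=Rt.T@(oo-s["position"]); v=v@Rt
    return oo+v*((z-oo[2])/v[:,2:])
uv=np.array([[278,196],[490,196],[356,196],[414,196],[357,340],[413,340],[299,149],[471,149],[293,20],[478,20]])/1.4
print(toolpt(uv,-26))
E
```

```text
[[ 0.86  0.08 -0.5 ]
 [-0.07  1.    0.04]
 [ 0.5   0.    0.87]]
TCP in G [  49.09 -239.45   63.62]
delta tool to (0,-165,80) [ 77.67 -43.9  -16.16]
[[ 67.44 -30.57 -26.  ]
 [ 67.37  31.29 -26.  ]
 [ 67.45  -7.82 -26.  ]
 [ 67.43   9.12 -26.  ]
 [ 22.08  -8.34 -26.  ]
 [ 22.06   9.55 -26.  ]
 [ 80.57 -23.74 -26.  ]
 [ 80.51  25.06 -26.  ]
 [112.91 -23.49 -26.  ]
 [112.86  25.13 -26.  ]]
```

>>> {"op": "jog_arm", "data": {"commands": "0 0 -2.2 -1.6 0; 0 2.5 -2.2 0 0; 0 2.6 0 0 0; 0 2.7 0 0 0; 0 0 0 0 0; 0 0 0 0 0"}}

```text
time: 13.65
position: [596.5, -22.8, 208.6]
ee_rot: [[0.016, 0.867, 0.497], [0.999, 0.002, -0.036], [-0.032, 0.498, -0.867]]
ft_force: [0.0, -0.2, -2.3]
width: 17.9
```

```bash
python3 snap.py e wrist scene
```

```text
13.65 [596.548 -22.762 208.562] [ -1.575   5.439 120.814  -3.094  23.884   1.37 ] [ 0.012 -0.189 -2.317] 17.932763738056526
[[ 0.016  0.867  0.497]
 [ 0.999  0.002 -0.036]
 [-0.032  0.498 -0.867]]
```

View pics/wrist_e.png

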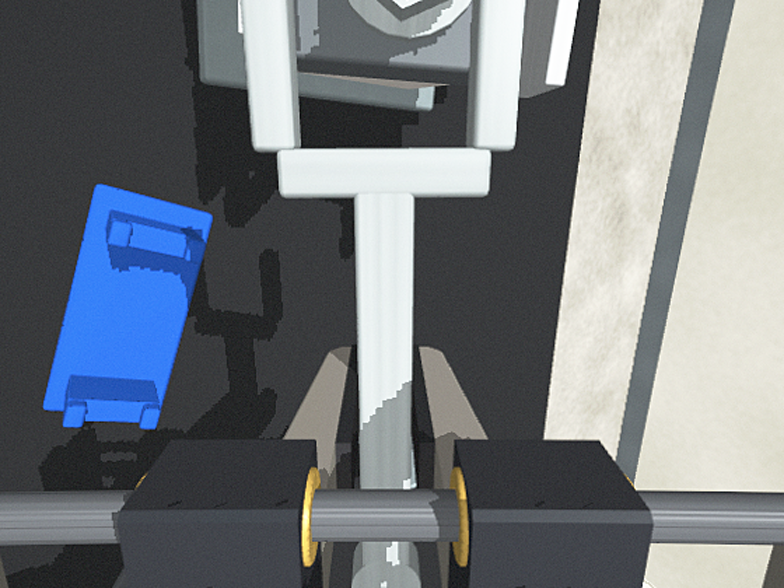

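View pics/scene_e.png

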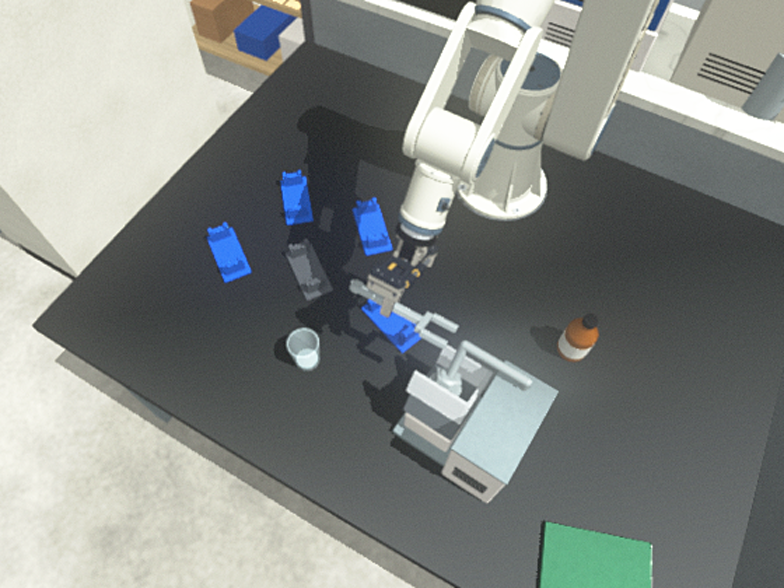

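```bash
python3 - <<'E'
from h import *
import pickle
np.set_printoptions(suppress=True,precision=2)
D=pickle.load(open("f_e.pkl","rb"));img,c,s=D["wrist"]
R,o=G([650,137.5,np.radians(-4.5)])
print("TCP in G",R.T@(s["position"]-o))
L=np.array([[57,-54,38],[65,-54,38],[57,0,38],[65,0,38],[-57,-45,38],[-65,-45,38],[0,0,0],[0,-34,0],[65,-55.5,-10],[-65,-55.5,-10]])
print(np.c_[L,proj(c,o+L@R.T)*1.4])
crop(img,140,0,440,120,2.6,"pics/we.png")
E
```

```text
TCP in G [  -0.98 -163.96   79.73]
[[ 57.   -54.    38.   546.8   81.17]
 [ 65.   -54.    38.   566.71  82.52]
 [ 57.     0.    38.   572.72 -80.61]
 [ 65.     0.    38.   594.56 -79.13]
 [-57.   -45.    38.   261.26  34.47]
 [-65.   -45.    38.   240.61  32.75]
 [  0.     0.     0.   411.57 -51.56]
 [  0.   -34.     0.   405.21  35.48]
 [ 65.   -55.5  -10.   531.5   97.78]
 [-65.   -55.5  -10.   268.95  78.38]]
```

View pics/we.png

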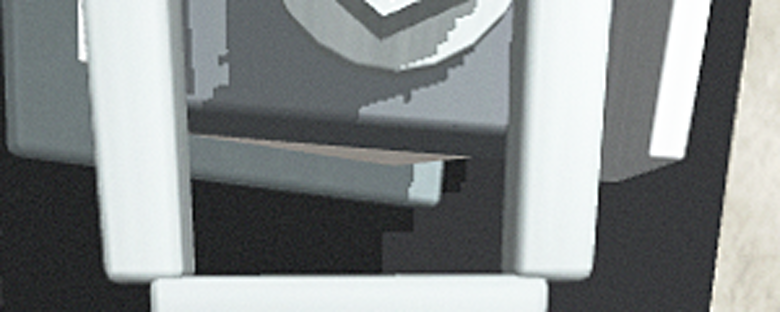

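>>> {"op": "jog_arm", "data": {"commands": "0 2 0 0 0; 0 2 0 0 0; 0 0 0 0 0; 0 0 0 0 0"}}

```text
time: 14.15
position: [596.6, 16.0, 207.1]
ee_rot: [[0.018, 0.868, 0.497], [0.999, 0.0, -0.036], [-0.032, 0.497, -0.867]]
ft_force: [0.1, -0.8, -1.8]
width: 17.8
```

```bash
python3 snap.py f wrist; python3 - <<'E'
from h import *
import pickle
np.set_printoptions(suppress=True,precision=2)
D=pickle.load(open("f_f.pkl","rb"));img,c,s=D["wrist"]
R,o=G([650,137.5,np.radians(-4.5)])
print("TCP in G",R.T@(s["position"]-o));print(R.T@s["ee_rot"])
im=cv2.resize(img[:,:,::-1],None,fx=1.4,fy=1.4)
L=np.array([[57,-54,38],[65,-54,38],[57,0,38],[65,0,38],[-57,-45,38],[-65,-45,38],[0,0,22],[0,-34,0],[65,-55.5,-10],[-65,-55.5,-10]])
for p in proj(c,o+L@R.T)*1.4: cv2.circle(im,(int(p[0]),int(p[1])),3,(0,0,255),1)
cv2.imwrite("pics/wf2.png",im)
crop(img,140,0,440,170,2.6,"pics/wf.png")
E
```

```text
14.15 [596.604  16.028 207.094] [  3.778   5.664 120.772  -9.69   24.223  12.124] [ 0.124 -0.836 -1.801] 17.814510422819403
[[ 0.018  0.868  0.497]
 [ 0.999  0.    -0.036]
 [-0.032  0.497 -0.867]]
TCP in G [  -4.3  -125.29   79.96]
[[-0.07  1.   -0.  ]
 [ 1.    0.07  0.  ]
 [ 0.   -0.   -1.  ]]
```

View pics/wf.png

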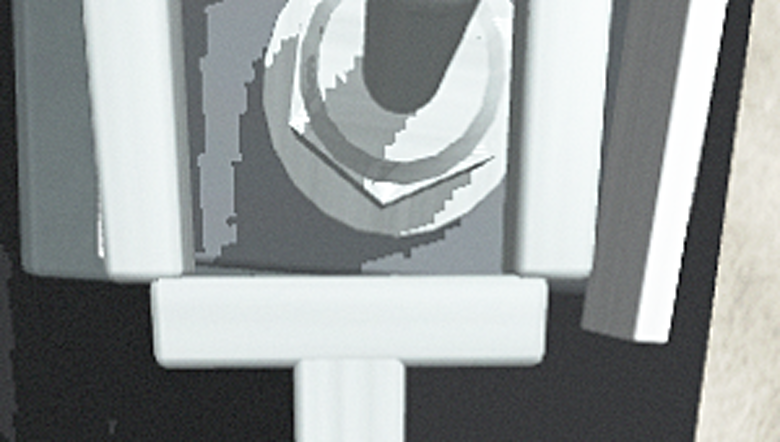

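View pics/wf2.png

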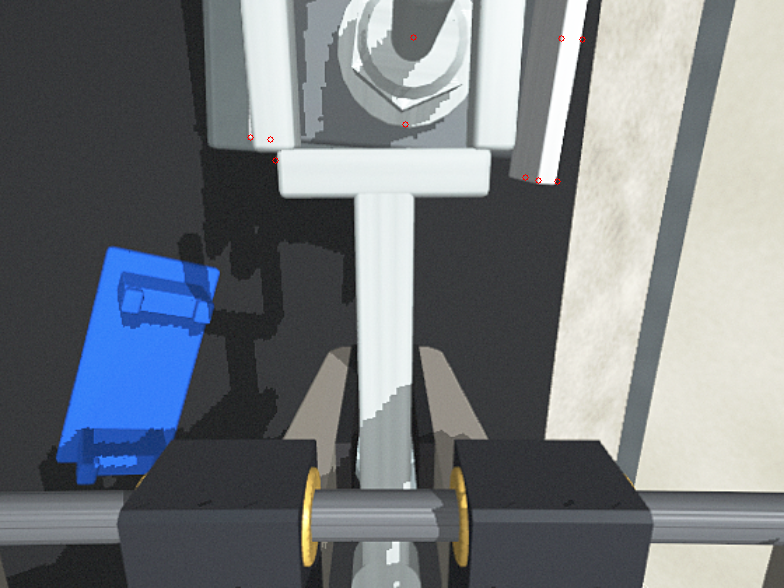

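```bash
python3 - <<'E'
from h import *
import pickle
np.set_printoptions(suppress=True,precision=2)
D=pickle.load(open("f_f.pkl","rb"));img,c,s=D["wrist"]
R,o=G([650,137.5,np.radians(-4.5)])
def gpt(uv,z):
    oo,v=ray(c,uv); oo=R.T@(oo-o); v=v@R
    return oo+v*((z-oo[2])/v[:,2:])
for z in (22,0):
  P=gpt(np.array([[383,200],[291,120],[490,157],[383,208],[291,128]])/2.6+[140,0],z)
  print(P,np.hypot(P[:,0],P[:,1]),np.degrees(np.arctan2(P[:,1],P[:,0])))
# collar: left/right/bottom points
P=gpt(np.array([[264,100],[390,236],[280,160],[300,190]])/2.6+[140,0],0);print(P,np.hypot(P[:,0],P[:,1]))
# jaw pts in G at wrench top z: TCP z +26
zt=(R.T@(s["position"]-o))[2]+26
P=gpt(np.array([[104,272],[182,272],[521,272],[590,272],[88,20],[180,20],[528,20],[610,20],[295,430],[405,430]])/2.6+[140,0],zt-4);print(P)
E
```

```text
[[ -2.73 -27.88  22.  ]
 [-25.23 -12.2   22.  ]
 [ 21.41 -16.95  22.  ]
 [ -2.59 -29.64  22.  ]
 [-25.15 -13.88  22.  ]] [28.01 28.02 27.31 29.75 28.72] [ -95.59 -154.19  -38.38  -95.   -151.11]
[[ -2.12 -26.36   0.  ]
 [-26.79  -9.17   0.  ]
 [ 24.35 -14.38   0.  ]
 [ -1.97 -28.29   0.  ]
 [-26.7  -11.     0.  ]] [26.44 28.31 28.27 28.35 28.88] [ -94.6  -161.11  -30.56  -93.98 -157.6 ]
[[-33.76  -5.09   0.  ]
 [  0.4  -35.     0.  ]
 [-29.16 -18.63   0.  ]
 [-23.7  -25.4    0.  ]] [34.14 35.   34.6  34.74]
[[-47.81 -46.94 101.96]
 [-35.62 -46.08 101.96]
 [ 17.48 -42.51 101.96]
 [ 28.26 -41.82 101.96]
 [-49.51 -12.19 101.96]
 [-36.23 -11.23 101.96]
 [ 14.12  -7.87 101.96]
 [ 25.95  -7.14 101.96]
 [-16.7  -69.8  101.96]
 [  1.45 -68.57 101.96]]
```

>>> {"op": "jog_arm", "data": {"commands": "0 -2.2 0 0 0; 0 -2.3 0 0 0; 0 0 0 0 0.09; 0 0 0 0 0.085; 0 0 0 2 0; 0 0 0 2 0; 0 0 0 0 0"}}

```text
time: 14.9
position: [615.0, -31.1, 171.9]
ee_rot: [[0.17, 0.852, 0.495], [0.984, -0.175, -0.037], [0.055, 0.493, -0.868]]
ft_force: [-0.7, -0.8, -3.0]
width: 17.8
```

```bash
cat > tgt.py <<'E'
# usage: tgt.py alpha radial zunder  -> tool deltas (cm) & twist
import sys
from h import *
np.set_printoptions(suppress=True,precision=3)
U=[650,137.5,np.radians(-4.5)]
OFF=np.array([109,0.8,-10.])
R,o=G(U)
s=arm.observe()
M=R.T@s["ee_rot"];p=R.T@(s["position"]-o)
w=p+M@OFF
al=np.degrees(np.arctan2(-M[1,0],-M[0,0]))
print("t",s["time"],"TCP G",p,"wrench org G",w,"alpha",al,"zaxis",M[:,2],"F(G)",R.T@s["ft_force"],"T",R.T@s["wrist_torque"],"w",s["width"])
print("q",s["joint_pos"])
if len(sys.argv)>1:
    a,rad,z=map(float,sys.argv[1:4])
    hd=np.array([np.cos(np.radians(a)),np.sin(np.radians(a)),0])
    tw=np.radians(-(a-al))
    # after twist axes
    X=-hd; Y=np.array([X[1],-X[0],0])
    Mt=np.c_[X,Y,[0,0,-1]]
    goal=hd*rad+[0,0,z]-Mt@OFF
    print("twist",tw,"cm (tool axes now)",M.T@(goal-p)/10,"(after twist)",Mt.T@(goal-p)/10)
E
python3 tgt.py -96 60 3
```

```text
t 14.9 TCP G [  -2.84  -170.846   38.42 ] wrench org G [  9.761 -62.587  48.564] alpha -96.19250494043389 zaxis [-0.005  0.002 -1.   ] F(G) [-2.053 -0.838 -2.289] T [-0.018  0.472  0.024] w 17.76869931422147
q [ -2.529  10.47  120.573  -2.638  19.259  10.394]
twist -0.0033598450369269786 cm (tool axes now) [ 0.109 -1.561  4.55 ] (after twist) [ 0.121 -1.583  4.542]
```

>>> {"op": "jog_arm", "data": {"commands": "0 0 -0.8 1 0; 0 0 -0.77 1.5 0; 0 0.1 0 2 0; 0 0 0 0 0; 0 0 0 0 0"}}

```text
time: 15.4
position: [624.5, -28.3, 127.6]
ee_rot: [[0.169, 0.851, 0.497], [0.984, -0.174, -0.037], [0.055, 0.495, -0.867]]
ft_force: [0.1, 0.7, -2.0]
width: 17.5
```

```bash
python3 tgt.py -96 60 3;  python3 snap.py g wrist; python3 - <<'E'
from h import *
import pickle
D=pickle.load(open("f_g.pkl","rb"));crop(D["wrist"][0],140,0,440,170,2.6,"pics/wg.png")
E
```

```text
t 15.4 TCP G [ -16.926 -167.308   -4.528] wrench org G [ -4.427 -59.045   5.702] alpha -96.15292466391166 zaxis [-0.002  0.002 -1.   ] F(G) [-0.959  0.669 -1.794] T [-0.082  0.408  0.016] w 17.492619297192167
q [ -2.135  15.587 121.522  -4.615  13.068  12.7  ]
twist -0.0026690388927642556 cm (tool axes now) [-0.085 -0.145  0.247] (after twist) [-0.084 -0.146  0.247]
15.4 [624.517 -28.319 127.615] [ -2.135  15.587 121.522  -4.615  13.068  12.7  ] [ 0.119  0.662 -2.033] 17.492619297192167
[[ 0.169  0.851  0.497]
 [ 0.984 -0.174 -0.037]
 [ 0.055  0.495 -0.867]]
```

View pics/wg.png

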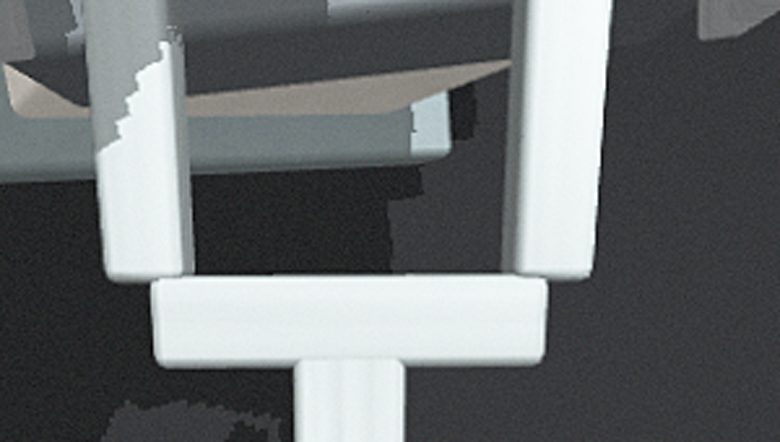

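```bash
cat > kin.py <<'E'
from h import *
from scipy.optimize import least_squares
def Rx(a): c,s=np.cos(a),np.sin(a); return np.array([[1,0,0],[0,c,-s],[0,s,c]])
data=[((-.137,20.263,93.628,0,66.188,0),(624.5,0,213.9)),((-5.5949,70.5213,3.3187,0,105.9133,0),(1023.43,-98.75,205.43)),
((-27.366,17.345,92.747,.286,69.248,0),(549.97,-281.08,252.15)),((-31.435,22.601,104.868,.399,51.89,0),(495.908,-299.049,111.972)),
((-8.171,40.608,52.021,.026,86.731,0),(856.328,-121.274,284.806)),((-4.1005,67.9122,3.4053,-.05,100.16,0),(1064.01,-75.09,255.11)),
((-3.385,68.5977,3.3904,-.1961,89.669,0),(1128.236,-66.46,257.39)),((-11.0621,9.414,114.3758,7.6777,26.6071,-16.47),(641.88,-102.05,219.64)),
((-1.575,5.439,120.814,-3.094,23.884,1.37),(596.548,-22.762,208.562)),((3.778,5.664,120.772,-9.69,24.223,12.124),(596.604,16.028,207.094)),
((-2.135,15.587,121.522,-4.615,13.068,12.7),(624.517,-28.319,127.615))]
def fk(q,P):
    q=np.radians(q); d1,a1,L2,a3,L3,Lt=P
    # angle 0 = up; pitch about +y tilts z toward +x
    R=Rz(q[0]); p=R@[a1,0,d1]
    R=R@Ry(q[1]); p=p+R@[0,0,L2]
    R=R@Ry(q[2]); p=p+R@[a3,0,0]+R@[0,0,L3]
    R=R@Rz(q[3])@Ry(q[4]); p=p+R@[0,0,Lt]
    R=R@Rz(q[5])
    return R,p
def res(P): return np.concatenate([fk(q,P)[1]-np.array(p) for q,p in data])
r=least_squares(res,[400,25,400,25,400,300])
P=r.x
if __name__=="__main__":
    np.set_printoptions(suppress=True,precision=2)
    print(P,np.abs(r.fun).max(),r.fun.reshape(-1,3))
    s=arm.observe();Rf=fk(s["joint_pos"],P)[0];print(Rf,s["ee_rot"],Rf.T@s["ee_rot"])
E
python3 kin.py
```

```text
[293.92   0.13 568.02  58.52 494.23 359.24] 1.5000826362410393 [[ 0.05 -1.49 -0.02]
 [-0.14 -1.49  0.01]
 [-0.66 -1.36  0.  ]
 [-0.76 -1.3   0.03]
 [-0.19 -1.49 -0.01]
 [-0.12 -1.49  0.  ]
 [-0.13 -1.5  -0.01]
 [-0.31 -1.48 -0.  ]
 [-0.06 -1.49 -0.01]
 [ 0.07 -1.49 -0.01]
 [-0.08 -1.5   0.02]]
[[-0.85  0.17  0.5 ]
 [ 0.17  0.98 -0.04]
 [-0.5   0.06 -0.87]] [[ 0.17  0.85  0.5 ]
 [ 0.98 -0.17 -0.04]
 [ 0.06  0.5  -0.87]] [[ 0. -1. -0.]
 [ 1.  0.  0.]
 [-0. -0.  1.]]
```

```bash
cat >> kin.py <<'E'
def fkt(q):
    R,p=fk(q,P); return R@Rz(np.pi/2),p+Rz(np.radians(q[0]))@[0,1.5,0]
LO=np.array([-150.9,-52.94,3.33,-74.26,0,-172.89]);HI=np.array([150.9,120.26,152.33,254.26,154.13,172.89])
def ik(p,Rt,q0):
    def f(q):
        R,x=fkt(q); return np.r_[(x-p),300*(R-Rt).ravel()]
    r=least_squares(f,np.clip(q0,LO+.01,HI-.01),bounds=(LO,HI)); return r.x,np.abs(r.fun).max()
E
cat > plan.py <<'E'
from kin import *
np.set_printoptions(suppress=True,precision=1)
U=[650,137.5,np.radians(-4.5)];OFF=np.array([109,0.8,-10.]);Rg,o=G(U)
def pose(a,rad=0,z=3):
    hd=np.array([np.cos(np.radians(a)),np.sin(np.radians(a)),0]);X=-hd;Y=np.array([X[1],-X[0],0])
    Mt=np.c_[X,Y,[0,0,-1]]
    return o+Rg@(hd*rad+[0,0,z]-Mt@OFF),Rg@Mt
if __name__=="__main__":
    q=arm.observe()["joint_pos"]
    for a,rad,z in [(-96,60,3)]+[(-96-4*k,0,3) for k in range(10)]+[(-132,60,3),(-132,60,60),(-72,60,60),(-72,60,3)]+[(-72-5*k,0,3) for k in range(12)]:
        p,Rt=pose(a,rad,z); qa,e=ik(p,Rt,q); 
        qb,eb=ik(p,Rt,q+[0,0,0,180 if q[3]<90 else -180,0,-180 if q[5]>0 else 180])
        print(a,rad,z,p,"q",qa,"e%.2f"%e,"| alt",qb[3:],"%.2f"%eb)
        if e<1: q=qa
E
python3 plan.py
```

```text
-96 60 3 [624.4 -29.  124.7] q [ -2.1  15.9 121.7  -5.5  12.5  13.5] e0.00 | alt [ 180.1    0.  -172.9] 23.17
-96 0 3 [634.5  30.1 127.8] q [  5.4  16.5 120.2 -19.9  14.5  33.9] e0.00 | alt [ 184.1    0.  -172.8] 25.05
-100 0 3 [628.1  31.7 124.1] q [  5.6  16.4 121.1 -21.5  13.9  39.8] e0.00 | alt [ 188.3    0.  -172.9] 23.65
-104 0 3 [621.8  33.8 120.4] q [  6.   16.3 121.9 -23.4  13.2  46. ] e0.00 | alt [ 191.9    0.  -172.4] 22.25
-108 0 3 [615.6  36.5 116.7] q [  6.4  16.3 122.7 -25.6  12.7  52.5] e0.00 | alt [ 194.3    0.  -170.5] 21.87
-112 0 3 [609.7  39.6 113.2] q [  6.9  16.3 123.5 -28.   12.1  59.4] e0.00 | alt [ 196.1    0.  -168. ] 22.62
-116 0 3 [604.   43.2 109.7] q [  7.5  16.3 124.2 -30.8  11.7  66.7] e0.00 | alt [ 197.2    0.  -164.9] 23.14
-120 0 3 [598.5  47.3 106.3] q [  8.1  16.3 124.9 -33.8  11.3  74.3] e0.00 | alt [ 197.8    0.  -161.1] 23.41
-124 0 3 [593.2  51.8 103.1] q [  8.8  16.3 125.5 -37.1  11.   82.2] e0.00 | alt [ 197.6    0.  -156.6] 23.44
-128 0 3 [588.3  56.7 100.1] q [  9.6  16.4 126.1 -40.4  10.8  90.2] e0.00 | alt [ 198.7    0.  -153.3] 23.51
-
[... 1152 characters left out ...]
e0.00 | alt [ 185.1    0.  -172.8] 24.70
-102 0 3 [624.9  32.7 122.2] q [  5.8  16.3 121.5 -22.4  13.5  42.8] e0.00 | alt [ 190.4    0.  -172.9] 22.95
-107 0 3 [617.2  35.8 117.6] q [  6.3  16.3 122.5 -25.   12.8  50.8] e0.00 | alt [ 194.4    0.  -171.7] 21.65
-112 0 3 [609.7  39.6 113.2] q [  6.9  16.3 123.5 -28.   12.1  59.4] e0.00 | alt [ 196.9    0.  -168.9] 22.62
-117 0 3 [602.6  44.2 108.8] q [  7.6  16.3 124.4 -31.5  11.6  68.6] e0.00 | alt [ 198.5    0.  -165.1] 23.23
-122 0 3 [595.8  49.5 104.7] q [  8.5  16.3 125.2 -35.4  11.2  78.2] e0.00 | alt [ 198.2    0.  -159.4] 23.46
-127 0 3 [589.5  55.4 100.8] q [  9.4  16.4 125.9 -39.6  10.9  88.2] e0.00 | alt [ 200.1    0.  -155.8] 23.30
```

>>> {"op": "jog_arm", "data": {"commands": "0 0 0 -2 0; 0 0 0 -1.5 0; 0 2 -0.15 0 0; 0 2 0 0 0; 0 1.8 0 0 0; 0 0 0 0 0; 0 0 0 0 0"}}

```text
time: 16.15
position: [615.8, 30.9, 160.9]
ee_rot: [[0.168, 0.851, 0.498], [0.984, -0.173, -0.036], [0.056, 0.496, -0.866]]
ft_force: [-0.2, -0.7, -2.8]
width: 17.5
```

```bash
python3 tgt.py -96 0 30;  python3 snap.py i wrist; python3 - <<'E'
from h import *
import pickle
D=pickle.load(open("f_i.pkl","rb"));crop(D["wrist"][0],140,0,440,170,2.6,"pics/wi.png")
E
```

```text
t 16.15 TCP G [ -11.799 -108.987   30.981] wrench org G [ 0.561 -0.719 41.317] alpha -96.08608306317254 zaxis [-0.001  0.003 -1.   ] F(G) [-1.481 -0.71  -2.368] T [-0.058  0.481  0.03 ] w 17.4731101398421
q [  5.531  11.696 120.967 -15.443  18.353  29.488]
twist -0.0015024328825630597 cm (tool axes now) [ 0.059 -0.045  1.098] (after twist) [ 0.062 -0.046  1.098]
16.15 [615.82   30.866 160.931] [  5.531  11.696 120.967 -15.443  18.353  29.488] [-0.154 -0.7   -2.791] 17.4731101398421
[[ 0.168  0.851  0.498]
 [ 0.984 -0.173 -0.036]
 [ 0.056  0.496 -0.866]]
```

View pics/wi.png

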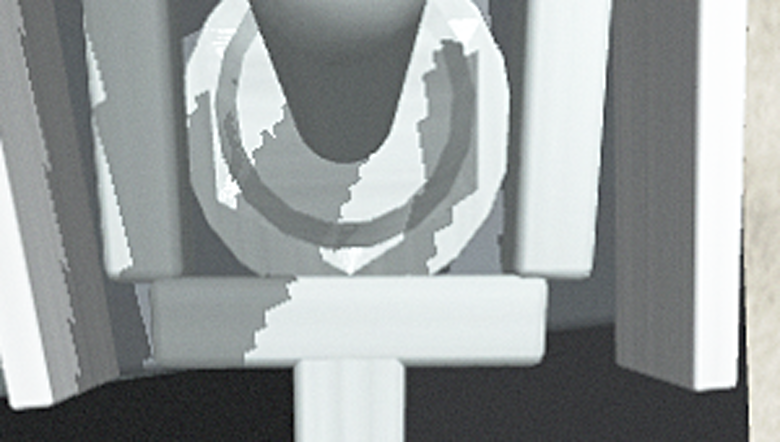

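>>> {"op": "jog_arm", "data": {"commands": "0 0.06 -0.05 0.6 0; 0 0 0 0.8 0; 0 0 0 0.6 0; 0 0 0 0.4 0; 0 0 0 0.3 0; 0 0 0 0 0"}}

```text
time: 16.8
position: [628.8, 30.3, 135.6]
ee_rot: [[0.169, 0.852, 0.496], [0.984, -0.174, -0.037], [0.055, 0.495, -0.867]]
ft_force: [0.1, -2.3, -2.5]
width: 17.7
```

```bash
python3 tgt.py -96 0 3
```

```text
t 16.8 TCP G [ -13.212 -108.574    2.569] wrench org G [-0.739 -0.308 12.794] alpha -96.1349660989497 zaxis [-0.003  0.002 -1.   ] F(G) [-1.045 -2.254 -2.316] T [-0.321  0.481 -0.04 ] w 17.65002723692798
q [  5.317  15.241 120.483 -17.974  15.502  32.029]
twist -0.0023556028052447936 cm (tool axes now) [0.034 0.102 0.957] (after twist) [0.036 0.099 0.957]
```

>>> {"op": "jog_arm", "data": {"commands": "0 0.02 0.06 0.3 0; 0 0 0 0.3 0; 0 0 0 0.2 0; 0 0 0 0 0"}}

```text
time: 17.2
position: [633.4, 29.9, 129.5]
ee_rot: [[0.169, 0.851, 0.497], [0.984, -0.174, -0.037], [0.055, 0.495, -0.867]]
ft_force: [-2.2, -5.2, -1.4]
width: 17.8
```

```bash
python3 tgt.py -96 0 3;  python3 snap.py j wrist side; python3 - <<'E'
from h import *
import pickle
D=pickle.load(open("f_j.pkl","rb"));crop(D["wrist"][0],140,0,440,170,2.6,"pics/wj.png")
crop(D["side"][0],210,100,350,205,5,"pics/sj.png")
E
```

```text
t 17.2 TCP G [ -12.301 -108.559   -5.054] wrench org G [ 0.179 -0.293  5.166] alpha -96.14194867043568 zaxis [-0.002  0.002 -1.   ] F(G) [-2.262 -5.405 -0.353] T [-0.756  0.501  0.033] w 17.777033871281482
q [  5.23   16.204 120.22  -18.723  14.789  32.741]
twist -0.0024774716679309737 cm (tool axes now) [0.025 0.009 0.195] (after twist) [0.025 0.009 0.195]
17.2 [633.382  29.913 129.473] [  5.23   16.204 120.22  -18.723  14.789  32.741] [-2.201 -5.248 -1.436] 17.777033871281482
[[ 0.169  0.851  0.497]
 [ 0.984 -0.174 -0.037]
 [ 0.055  0.495 -0.867]]
```

View pics/wj.png

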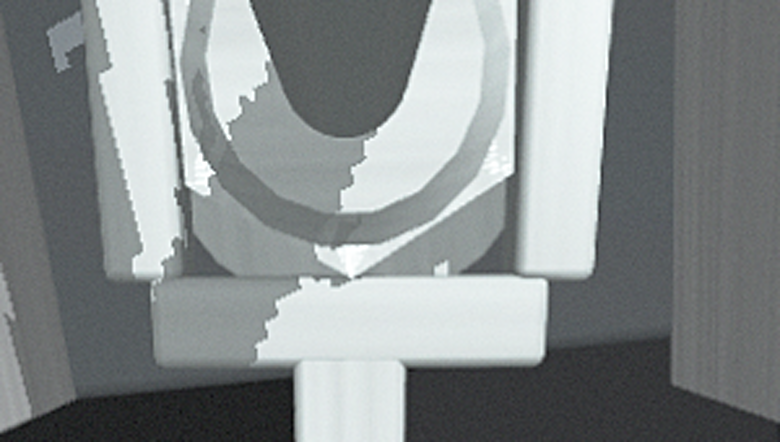

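View pics/sj.png

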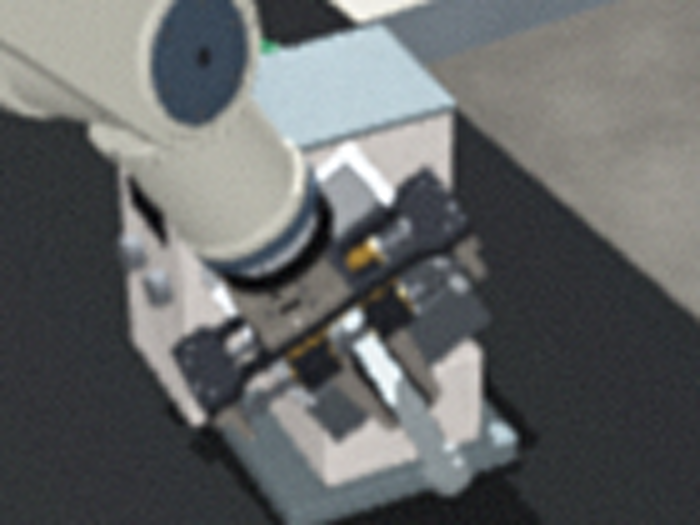

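```bash
sed -i 's/OFF=np.array(\[109,0.8,-10.\])/OFF=np.array([110,0.8,-10.])/' tgt.py plan.py; echo ok
```

```text
ok
```

>>> {"op": "jog_arm", "data": {"commands": "0 -0.08 0 0.15 0; 0 0.02 -0.576 0 0.0524; 0 0.02 -0.576 0 0.0524; 0 0.02 -0.576 0 0.0524; 0 0 0 0 0"}}

```text
time: 17.8
position: [619.8, 34.2, 120.0]
ee_rot: [[0.3, 0.814, 0.498], [0.945, -0.326, -0.036], [0.133, 0.481, -0.867]]
ft_force: [1.1, -2.1, -1.8]
width: 17.5
```

```bash
python3 tgt.py -105 0 3
```

```text
t 17.8 TCP G [ -29.075 -105.397   -6.345] wrench org G [0.461 0.538 3.955] alpha -105.15236834531638 zaxis [-0.001  0.003 -1.   ] F(G) [ 0.225 -2.033 -2.161] T [-0.497  0.39   0.111] w 17.505909903050114
q [  5.903  16.199 122.13  -22.59   13.091  46.249]
twist -0.0026593293015864344 cm (tool axes now) [-0.067  0.001  0.065] (after twist) [-0.067  0.001  0.066]
```

>>> {"op": "jog_arm", "data": {"commands": "0 -0.05 -0.576 0 0.0524; 0 0.02 -0.576 0 0.0524; 0 0.02 -0.576 0 0.0524; 0 0 0 0 0"}}

```text
time: 18.2
position: [606.4, 40.7, 112.1]
ee_rot: [[0.422, 0.757, 0.498], [0.883, -0.469, -0.036], [0.206, 0.455, -0.866]]
ft_force: [0.7, -0.9, -2.5]
width: 17.4
```

```bash
python3 tgt.py -114 0 3;  python3 snap.py k wrist; python3 - <<'E'
from h import *
import pickle
D=pickle.load(open("f_k.pkl","rb"));crop(D["wrist"][0],140,0,440,170,2.6,"pics/wk.png")
E
```

```text
t 18.2 TCP G [-45.056 -99.896  -6.259] wrench org G [0.563 0.169 4.055] alpha -114.07996823575826 zaxis [-0.001  0.003 -1.   ] F(G) [-0.639 -0.856 -2.554] T [-0.197  0.294  0.158] w 17.42041870904668
q [  6.944  16.133 123.875 -27.81   11.831  61.329]
twist -0.0013957090109926714 cm (tool axes now) [-0.042 -0.027  0.074] (after twist) [-0.041 -0.027  0.074]
18.2 [606.383  40.727 112.052] [  6.944  16.133 123.875 -27.81   11.831  61.329] [ 0.654 -0.91  -2.532] 17.42041870904668
[[ 0.422  0.757  0.498]
 [ 0.883 -0.469 -0.036]
 [ 0.206  0.455 -0.866]]
```

View pics/wk.png

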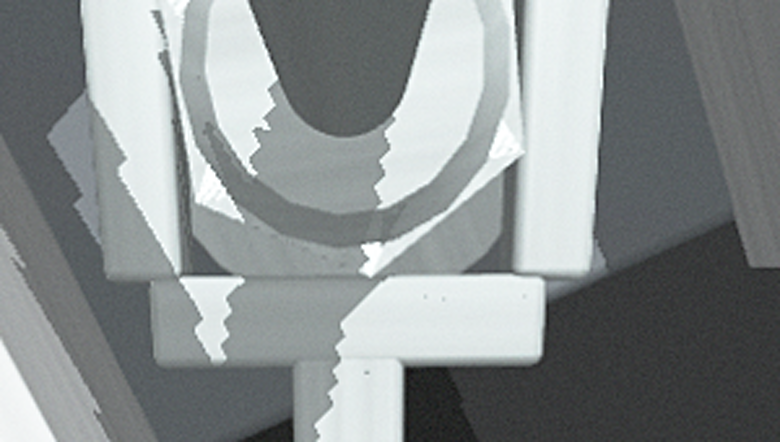

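>>> {"op": "jog_arm", "data": {"commands": "0 -0.03 -0.59 0 0.0524; 0 0.015 -0.576 0 0.0524; 0 0.015 -0.576 0 0.0524; 0 0 -0.576 0 0.0524; 0 0.015 -0.576 0 0.0524; 0 0.015 -0.576 0 0.0524; 0 0 0 0 0"}}

```text
time: 18.95
position: [582.9, 61.1, 97.7]
ee_rot: [[0.636, 0.59, 0.498], [0.695, -0.719, -0.036], [0.337, 0.369, -0.866]]
ft_force: [3.3, -0.4, -2.6]
width: 17.8
```

```bash
python3 tgt.py -132 0 3;  python3 snap.py l wrist; python3 - <<'E'
from h import *
import pickle
D=pickle.load(open("f_l.pkl","rb"));crop(D["wrist"][0],140,0,440,170,2.6,"pics/wl.png")
E
```

```text
t 18.95 TCP G [-73.902 -81.45   -6.134] wrench org G [ 0.4   -0.366  4.12 ] alpha -132.0692080790911 zaxis [-0.001  0.004 -1.   ] F(G) [ 1.584 -0.134 -3.89 ] T [-0.163  0.005  0.043] w 17.764699377486973
q [ 10.159  16.345 126.676 -42.473  10.489  96.823]
twist -0.0012079088491205499 cm (tool axes now) [-0.002 -0.038  0.087] (after twist) [-0.002 -0.038  0.087]
18.95 [582.863  61.082  97.737] [ 10.159  16.345 126.676 -42.473  10.489  96.823] [ 3.297 -0.394 -2.577] 17.764699377486973
[[ 0.636  0.59   0.498]
 [ 0.695 -0.719 -0.036]
 [ 0.337  0.369 -0.866]]
```

View pics/wl.png

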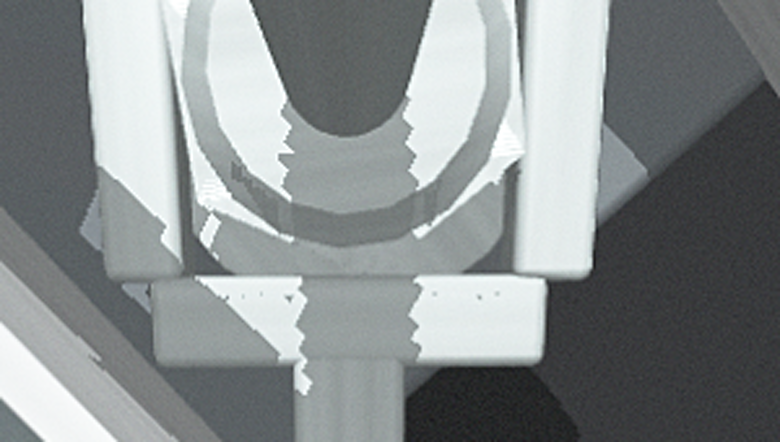

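>>> {"op": "jog_arm", "data": {"commands": "0 0.01 0.38 0 -0.035; 0 0.01 0.38 0 -0.035; 0 0 0 -1 0; 0 0 0 -1.5 0; 0 0 0 -1.5 0; 0 0.05 1.15 0 -0.105; 0 0.05 1.15 0 -0.105; 0 0.05 1.15 0 -0.105; 0 0.05 1.15 0 -0.105; 0 0.05 1.15 0 -0.105; 0 0.05 1.15 0 -0.105; 0 0.05 1.15 0 -0.105; 0 0.05 1.15 0 -0.105; 0 0.05 1.15 0 -0.105; 0 0.05 1.15 0 -0.105; 0 0 0 0 0; 0 0 0 0 0"}}

```text
time: 20.7
position: [658.9, 32.9, 188.4]
ee_rot: [[-0.251, 0.831, 0.496], [0.95, 0.309, -0.036], [-0.183, 0.462, -0.867]]
ft_force: [-0.4, -0.9, -2.9]
width: 17.7
```

```bash
python3 tgt.py -67 0 30;  python3 snap.py m wrist; python3 - <<'E'
from h import *
import pickle
D=pickle.load(open("f_m.pkl","rb"));crop(D["wrist"][0],140,0,440,170,2.6,"pics/wm.png")
E
```

```text
t 20.7 TCP G [  39.013 -103.544   33.397] wrench org G [-1.263 -1.221 43.811] alpha -68.0887418372187 zaxis [-0.003  0.003 -1.   ] F(G) [-1.714 -0.937 -2.376] T [-0.028  0.44  -0.008] w 17.657470690645734
q [  5.281  12.87  114.678 -11.864  23.404  -2.496]
twist -0.019002129763678557 cm (tool axes now) [0.058 0.376 1.339] (after twist) [0.056 0.375 1.34 ]
20.7 [658.911  32.935 188.429] [  5.281  12.87  114.678 -11.864  23.404  -2.496] [-0.369 -0.911 -2.915] 17.657470690645734
[[-0.251  0.831  0.496]
 [ 0.95   0.309 -0.036]
 [-0.183  0.462 -0.867]]
```

View pics/wm.png

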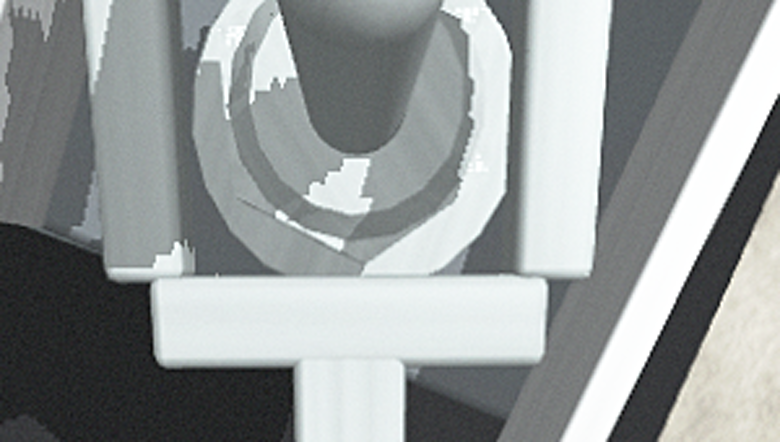

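```bash
python3 - <<'E'
from h import *
import pickle
np.set_printoptions(suppress=True,precision=2)
D=pickle.load(open("f_m.pkl","rb"));img,c,s=D["wrist"]
R,o=G([650,137.5,np.radians(-4.5)])
def gpt(uv,z):
    oo,v=ray(c,uv); oo=R.T@(oo-o); v=v@R
    return oo+v*((z-oo[2])/v[:,2:])
P=gpt(np.array([[362,267],[238,199],[482,165]])/2.6+[140,0],22);print(P,np.hypot(P[:,0],P[:,1]),np.degrees(np.arctan2(P[:,1],P[:,0])))
im=cv2.resize(img[0:170,140:440,::-1],None,fx=2.6,fy=2.6,interpolation=cv2.INTER_CUBIC)
for th in (-67,-63):
  L=np.array([[27.7*np.cos(np.radians(th+60*k)),27.7*np.sin(np.radians(th+60*k)),22] for k in range(6)])
  q=((proj(c,o+L@R.T)-[140,0])*2.6).astype(int)
  cv2.polylines(im,[q.reshape(-1,1,2)],True,(0,0,255) if th==-67 else (0,255,0),1)
cv2.imwrite("pics/wm2.png",im)
E
```

```text
[[ 10.88 -26.67  22.  ]
 [-15.35 -24.08  22.  ]
 [ 24.82  -1.65  22.  ]] [28.8  28.55 24.87] [ -67.81 -122.51   -3.8 ]
```

View pics/wm2.png

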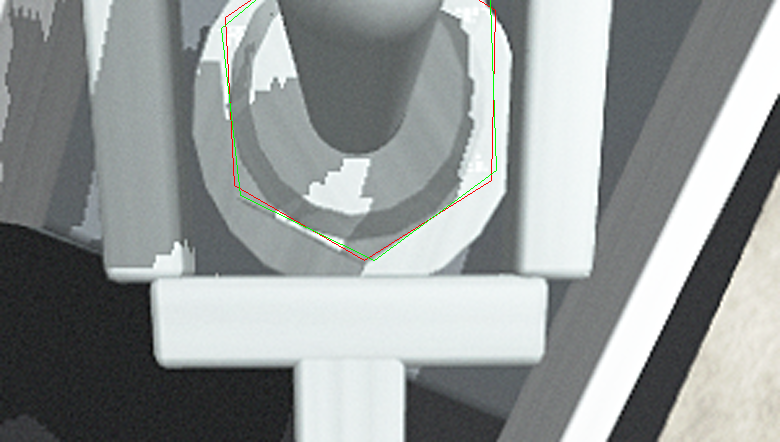

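>>> {"op": "jog_arm", "data": {"commands": "0 0.06 0.57 0 -0.037; 0 0 0 0.8 0; 0 0 0 0.7 0; 0 0 0 0.3 0; 0 0 0 0 0"}}

```text
time: 21.25
position: [672.5, 34.5, 174.6]
ee_rot: [[-0.283, 0.821, 0.496], [0.938, 0.345, -0.037], [-0.201, 0.454, -0.868]]
ft_force: [-0.2, -0.3, -2.4]
width: 17.5
```

```bash
python3 tgt.py -66 0 4
```

```text
t 21.25 TCP G [  43.757 -100.919   14.695] wrench org G [-0.377 -0.199 25.094] alpha -65.9087794625365 zaxis [-0.004  0.002 -1.   ] F(G) [-1.338 -0.271 -1.981] T [-0.066  0.412  0.007] w 17.48890651784789
q [  5.331  15.169 113.712 -12.635  22.153  -3.812]
twist 0.0015920987241769002 cm (tool axes now) [-0.008  0.032  2.069] (after twist) [-0.001  0.027  2.069]
```

Well aligned, just above the nut top. Lowering gently.

>>> {"op": "jog_arm", "data": {"commands": "0 0 0.03 0.3 0; 0 0 0 0.3 0; 0 0 0 0.3 0; 0 0 0 0 0"}}

```text
time: 21.65
position: [677.8, 34.4, 167.8]
ee_rot: [[-0.283, 0.82, 0.497], [0.938, 0.345, -0.036], [-0.201, 0.456, -0.867]]
ft_force: [0.3, 0.3, -2.5]
width: 17.7
```

```bash
python3 tgt.py -66 0 4
```

```text
t 21.65 TCP G [  44.884 -100.575    6.216] wrench org G [ 0.68   0.119 16.581] alpha -65.87704426902194 zaxis [-0.002  0.003 -1.   ] F(G) [-1.044  0.288 -2.299] T [-0.012  0.371  0.097] w 17.680809189830228
q [  5.266  16.146 113.468 -12.996  21.348  -3.505]
twist 0.002145982339763589 cm (tool axes now) [ 0.01  -0.089  1.222] (after twist) [ 0.014 -0.09   1.222]
```

>>> {"op": "jog_arm", "data": {"commands": "0 0 -0.05 0.4 0; 0 0 0 0.4 0; 0 0 0 0.4 0; 0 0 0 0 0"}}

```text
time: 22.05
position: [683.3, 33.8, 156.9]
ee_rot: [[-0.283, 0.821, 0.497], [0.938, 0.345, -0.036], [-0.201, 0.455, -0.867]]
ft_force: [-0.5, -0.4, -2.8]
width: 17.3
```

```bash
python3 tgt.py -66 0 4;  python3 snap.py n wrist; python3 - <<'E'
from h import *
import pickle
D=pickle.load(open("f_n.pkl","rb"));crop(D["wrist"][0],140,0,440,170,2.6,"pics/wn.png")
E
```

```text
t 22.05 TCP G [  44.264 -100.751   -6.014] wrench org G [ 0.056 -0.06   4.36 ] alpha -65.8729414885115 zaxis [-0.002  0.003 -1.   ] F(G) [-1.823 -0.464 -2.129] T [-0.048  0.372  0.039] w 17.268997419074374
q [  5.14   17.512 113.268 -13.525  20.207  -3.029]
twist 0.002217589368157357 cm (tool axes now) [ 0.004 -0.026 -0.001] (after twist) [ 0.004 -0.026 -0.001]
22.05 [683.309  33.816 156.924] [  5.14   17.512 113.268 -13.525  20.207  -3.029] [-0.55  -0.422 -2.755] 17.268997419074374
[[-0.283  0.821  0.497]
 [ 0.938  0.345 -0.036]
 [-0.201  0.455 -0.867]]
```

View pics/wn.png

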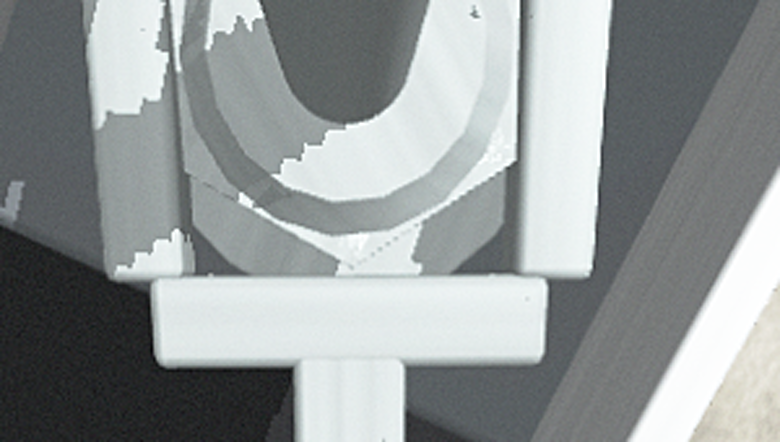

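>>> {"op": "jog_arm", "data": {"commands": "0 0.015 -0.6 0 0.0524; 0 0.015 -0.576 0 0.0524; 0 0 -0.576 0 0.0524; 0 0.015 -0.576 0 0.0524; 0 0.015 -0.576 0 0.0524; 0 0 -0.576 0 0.0524; 0 0.015 -0.576 0 0.0524; 0 0.015 -0.576 0 0.0524; 0 0 0 0 0"}}

```text
time: 23.0
position: [643.8, 27.0, 135.4]
ee_rot: [[0.076, 0.864, 0.498], [0.997, -0.066, -0.036], [0.002, 0.499, -0.867]]
ft_force: [0.5, -0.6, -2.1]
width: 17.4
```

```bash
python3 tgt.py -90 0 4
```

```text
t 23.0 TCP G [  -0.148 -110.681   -5.215] wrench org G [ 0.473 -0.708  5.098] alpha -89.90135743414568 zaxis [-0.001  0.003 -1.   ] F(G) [-0.568 -0.59  -2.081] T [-0.209  0.243  0.222] w 17.40095102987538
q [  4.735  16.373 118.872 -16.551  15.741  23.882]
twist 0.0017216375567732126 cm (tool axes now) [ 0.068 -0.065  0.079] (after twist) [ 0.068 -0.065  0.079]
```

>>> {"op": "jog_arm", "data": {"commands": "0 0.06 -0.63 0.05 0.0524; 0 0.015 -0.576 0 0.0524; 0 0.015 -0.576 0 0.0524; 0 0.015 -0.576 0 0.0524; 0 0.015 -0.576 0 0.0524; 0 0.015 -0.576 0 0.0524; 0 0.015 -0.576 0 0.0524; 0 0.015 -0.576 0 0.0524; 0 0 0 0 0"}}

```text
time: 23.9
position: [605.5, 39.4, 112.3]
ee_rot: [[0.421, 0.759, 0.497], [0.884, -0.466, -0.037], [0.203, 0.455, -0.867]]
ft_force: [-1.0, -5.6, 0.5]
width: 17.1
```

```bash
python3 tgt.py -120 0 4;  python3 snap.py o wrist; python3 - <<'E'
from h import *
import pickle
D=pickle.load(open("f_o.pkl","rb"));crop(D["wrist"][0],140,0,440,170,2.6,"pics/wo.png")
E
```

```text
t 23.9 TCP G [ -45.634 -101.249   -5.649] wrench org G [-0.347 -1.012  4.457] alpha -113.88305765702437 zaxis [-0.002  0.002 -1.   ] F(G) [-0.272 -5.679  0.707] T [-0.957  0.253  0.073] w 17.067313883161845
q [  6.848  16.04  123.923 -27.643  11.953  60.882]
twist 0.10676078403958104 cm (tool axes now) [ 0.177 -1.178  0.038] (after twist) [ 0.05  -1.19   0.035]
23.9 [605.473  39.442 112.29 ] [  6.848  16.04  123.923 -27.643  11.953  60.882] [-1.033 -5.615  0.477] 17.067313883161845
[[ 0.421  0.759  0.497]
 [ 0.884 -0.466 -0.037]
 [ 0.203  0.455 -0.867]]
```

View pics/wo.png

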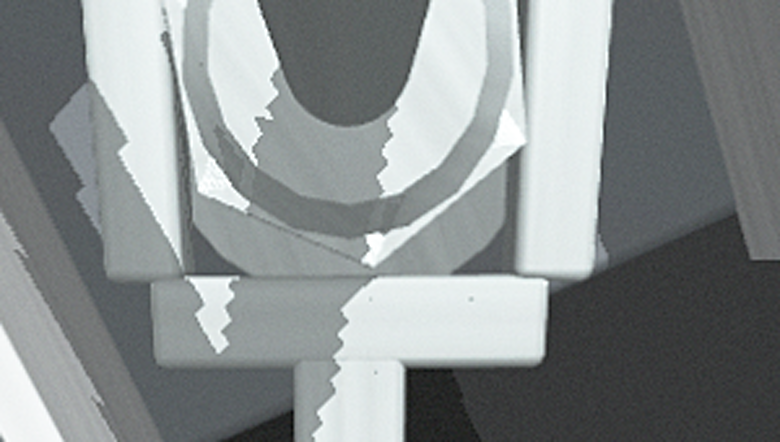

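>>> {"op": "jog_arm", "data": {"commands": "0 0.06 -0.384 0 0.0349; 0 0.01 -0.384 0 0.0349; 0 0.01 -0.384 0 0.0349; 0 0 0 0 0"}}

```text
time: 24.35
position: [597.0, 45.4, 107.1]
ee_rot: [[0.498, 0.711, 0.496], [0.831, -0.555, -0.038], [0.248, 0.431, -0.867]]
ft_force: [-0.5, -7.8, -0.2]
width: 17.7
```

```bash
python3 tgt.py -124 0 4
```

```text
t 24.35 TCP G [-55.941 -95.964  -5.679] wrench org G [-0.477 -0.961  4.262] alpha -119.84412998055859 zaxis [-0.003  0.001 -1.   ] F(G) [ 0.022 -7.857 -0.257] T [-1.229  0.241  0.006] w 17.68426035411212
q [  7.823  16.078 124.93  -32.036  11.427  72.096]
twist 0.07253361512417333 cm (tool axes now) [ 0.142 -0.8    0.035] (after twist) [ 0.084 -0.809  0.032]
```

>>> {"op": "jog_arm", "data": {"commands": "0 0.05 -0.288 0 0.0262; 0 0.02 -0.288 0 0.0262; 0 0 0 0 0"}}

```text
time: 24.65
position: [592.9, 48.8, 104.6]
ee_rot: [[0.535, 0.684, 0.495], [0.801, -0.598, -0.039], [0.27, 0.417, -0.868]]
ft_force: [-1.6, -8.9, -0.3]
width: 17.2
```

```bash
python3 tgt.py -126 0 4; python3 snap.py p wrist; python3 - <<'E'
from h import *
import pickle
np.set_printoptions(suppress=True,precision=2)
D=pickle.load(open("f_p.pkl","rb"));img,c,s=D["wrist"]
R,o=G([650,137.5,np.radians(-4.5)])
im=cv2.resize(img[0:170,140:440,::-1],None,fx=2.6,fy=2.6,interpolation=cv2.INTER_CUBIC)
for th,col in ((-120,(0,0,255)),(-116,(0,255,0))):
  L=np.array([[27.7*np.cos(np.radians(th+60*k)),27.7*np.sin(np.radians(th+60*k)),22] for k in range(6)])
  q=((proj(c,o+L@R.T)-[140,0])*2.6).astype(int)
  cv2.polylines(im,[q.reshape(-1,1,2)],True,col,1)
cv2.imwrite("pics/wp.png",im)
E
```

```text
t 24.65 TCP G [-60.97  -92.898  -5.706] wrench org G [-0.591 -0.924  4.081] alpha -122.85000243552162 zaxis [-0.004  0.    -1.   ] F(G) [-0.902 -8.968  0.212] T [-1.49   0.351 -0.04 ] w 17.197044469837955
q [  8.393  16.12  125.378 -34.424  11.284  77.991]
twist 0.054977828929950165 cm (tool axes now) [ 0.133 -0.601  0.031] (after twist) [ 0.099 -0.608  0.029]
24.65 [592.917  48.807 104.574] [  8.393  16.12  125.378 -34.424  11.284  77.991] [-1.588 -8.871 -0.267] 17.197044469837955
[[ 0.535  0.684  0.495]
 [ 0.801 -0.598 -0.039]
 [ 0.27   0.417 -0.868]]
```

View pics/wp.png

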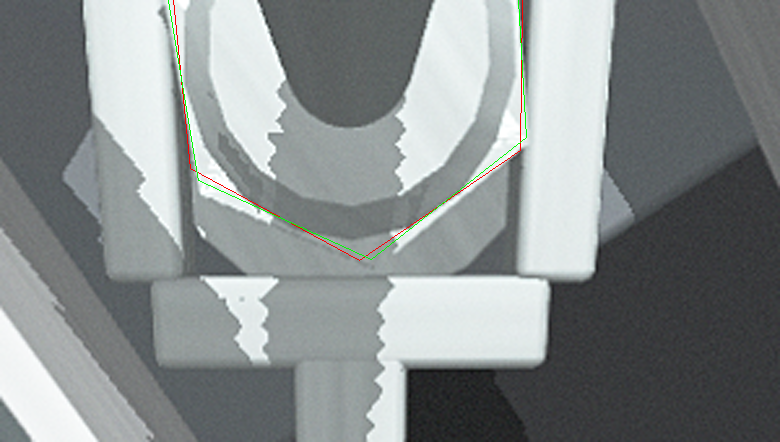

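>>> {"op": "jog_arm", "data": {"commands": "0 0.06 -0.192 0 0.0175; 0 0.03 -0.192 0 0.0175; 0 0 0 0 0"}}

```text
time: 25.0
position: [590.3, 51.3, 102.9]
ee_rot: [[0.56, 0.665, 0.494], [0.779, -0.626, -0.04], [0.283, 0.407, -0.869]]
ft_force: [-4.2, -12.0, -0.5]
width: 17.7
```

```bash
python3 tgt.py -127 0 4
```

```text
t 25.0 TCP G [-64.272 -90.607  -5.723] wrench org G [-0.707 -0.786  3.879] alpha -124.8510745118448 zaxis [-0.005 -0.001 -1.   ] F(G) [ -3.06  -12.25    1.224] T [-1.854  0.426 -0.087] w 17.712483327223033
q [  8.828  16.161 125.634 -36.03   11.289  81.979]
twist 0.03750582514833465 cm (tool axes now) [ 0.119 -0.396  0.029] (after twist) [ 0.104 -0.4    0.028]
```

>>> {"op": "jog_arm", "data": {"commands": "0 -0.08 -0.192 0 0.0175; 0 0 -0.096 0 0.0087; 0 0 0 0 0"}}

```text
time: 25.3
position: [588.5, 52.9, 101.9]
ee_rot: [[0.576, 0.651, 0.495], [0.763, -0.645, -0.039], [0.294, 0.4, -0.868]]
ft_force: [-1.3, -9.3, 0.1]
width: 17.7
```

```bash
python3 tgt.py -127 0 4; python3 snap.py p2 wrist; python3 - <<'E'
from h import *
import pickle
D=pickle.load(open("f_p2.pkl","rb"));img,c,s=D["wrist"]
R,o=G([650,137.5,np.radians(-4.5)])
im=cv2.resize(img[0:170,140:440,::-1],None,fx=2.6,fy=2.6,interpolation=cv2.INTER_CUBIC)
for th,col in ((-120,(0,0,255)),):
  L=np.array([[27.7*np.cos(np.radians(th+60*k)),27.7*np.sin(np.radians(th+60*k)),22] for k in range(6)])
  q=((proj(c,o+L@R.T)-[140,0])*2.6).astype(int)
  cv2.polylines(im,[q.reshape(-1,1,2)],True,col,1)
cv2.imwrite("pics/wp2.png",im)
E
```

```text
t 25.3 TCP G [-66.439 -89.173  -5.689] wrench org G [-0.596 -1.023  4.051] alpha -126.32467101981831 zaxis [-0.004 -0.    -1.   ] F(G) [-0.429 -9.377  0.335] T [-1.567  0.304  0.033] w 17.69611761189034
q [  9.052  16.171 125.895 -37.318  11.074  84.942]
twist 0.011786714238306009 cm (tool axes now) [ 0.122 -0.139  0.031] (after twist) [ 0.12  -0.141  0.031]
25.3 [588.479  52.893 101.854] [  9.052  16.171 125.895 -37.318  11.074  84.942] [-1.273 -9.306  0.076] 17.69611761189034
[[ 0.576  0.651  0.495]
 [ 0.763 -0.645 -0.039]
 [ 0.294  0.4   -0.868]]
```

View pics/wp2.png

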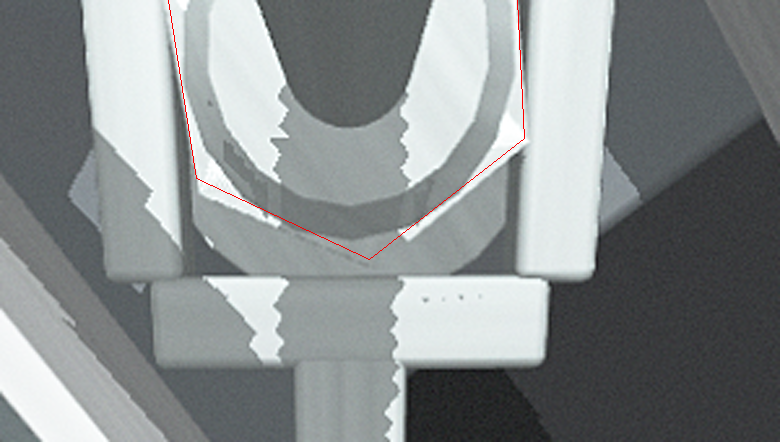

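>>> {"op": "jog_arm", "data": {"commands": "0 -0.02 -0.192 0 0.0175; 0 0 0 0 0"}}

```text
time: 25.55
position: [587.3, 54.1, 101.1]
ee_rot: [[0.587, 0.64, 0.495], [0.751, -0.659, -0.039], [0.302, 0.395, -0.868]]
ft_force: [-1.4, -8.2, -0.5]
width: 16.7
```

```bash
python3 tgt.py
```

```text
t 25.55 TCP G [-67.937 -88.066  -5.686] wrench org G [-0.548 -1.096  4.092] alpha -127.33941146342661 zaxis [-0.004  0.    -1.   ] F(G) [-0.959 -8.279 -0.07 ] T [-1.427  0.31  -0.015] w 16.657200877482975
q [  9.235  16.187 126.05  -38.2    10.985  87.001]
```

>>> {"op": "jog_arm", "data": {"commands": "0 0 -0.192 0 0.0175; 0 0 0 0 0"}}

```text
time: 25.75
position: [586.1, 55.4, 100.4]
ee_rot: [[0.598, 0.63, 0.495], [0.74, -0.672, -0.039], [0.308, 0.39, -0.868]]
ft_force: [-1.7, -9.0, -0.9]
width: 17.4
```

```bash
python3 tgt.py
```

```text
t 25.75 TCP G [-69.449 -86.86   -5.672] wrench org G [-0.551 -1.081  4.101] alpha -128.34032875027833 zaxis [-0.003  0.    -1.   ] F(G) [-1.344 -9.111 -0.286] T [-1.4    0.288  0.008] w 17.44759137913476
q [  9.442  16.205 126.189 -39.061  10.941  89.045]
```

```bash
cat > ov.py <<'E'
import sys
from h import *
import pickle
tag=sys.argv[1]
s=arm.observe();f=arm.grab_frame("wrist");c=cam(f,s);img=f["color"]
pickle.dump({"wrist":(img,c,s)},open(f"f_{tag}.pkl","wb"))
R,o=G([650,137.5,np.radians(-4.5)])
im=cv2.resize(img[0:170,140:440,::-1],None,fx=2.6,fy=2.6,interpolation=cv2.INTER_CUBIC)
for th,col in zip(map(float,sys.argv[2:]),((0,0,255),(0,200,0))):
  L=np.array([[27.7*np.cos(np.radians(th+60*k)),27.7*np.sin(np.radians(th+60*k)),22] for k in range(6)])
  q=((proj(c,o+L@R.T)-[140,0])*2.6).astype(int)
  cv2.polylines(im,[q.reshape(-1,1,2)],True,col,1)
cv2.imwrite(f"pics/w{tag}.png",im)
E
python3 ov.py q -120 -124
```

```text
(no output)
```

View pics/wq.png

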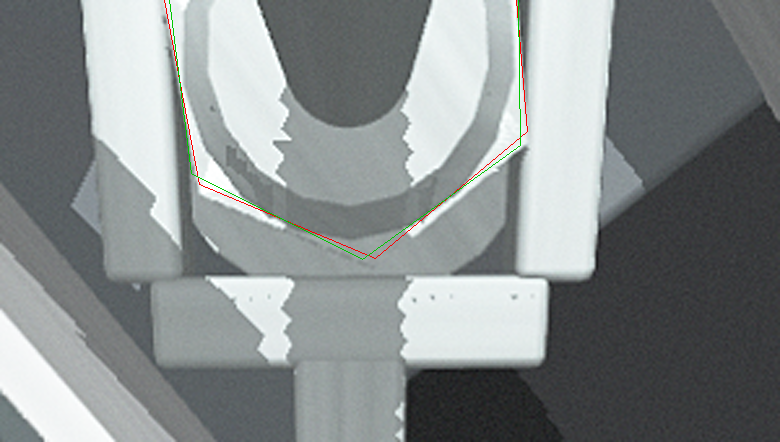

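>>> {"op": "jog_arm", "data": {"commands": "0 0 -0.192 0 0.0175; 0 0 0 0 0"}}

```text
time: 26.0
position: [585.1, 56.6, 99.8]
ee_rot: [[0.609, 0.619, 0.496], [0.728, -0.685, -0.039], [0.315, 0.385, -0.868]]
ft_force: [0.9, -8.9, -0.2]
width: 17.9
```

```bash
python3 tgt.py
```

```text
t 26.0 TCP G [-70.636 -85.701  -5.642] wrench org G [-0.26  -1.132  4.149] alpha -129.33675779272315 zaxis [-0.003  0.    -1.   ] F(G) [ 1.267 -8.799 -0.979] T [-1.543  0.138  0.084] w 17.853440436216655
q [  9.64   16.221 126.306 -39.935  10.903  91.087]
```

>>> {"op": "jog_arm", "data": {"commands": "0 0 -0.192 0 0.0175; 0 0 0 0 0"}}

```text
time: 26.2
position: [584.3, 57.8, 99.4]
ee_rot: [[0.619, 0.608, 0.496], [0.716, -0.697, -0.039], [0.322, 0.38, -0.867]]
ft_force: [1.1, -11.0, 0.8]
width: 16.9
```

```bash
python3 tgt.py; python3 ov.py r -120 -124
```

```text
t 26.2 TCP G [-71.619 -84.59   -5.584] wrench org G [ 0.203 -1.247  4.232] alpha -130.32763186342396 zaxis [-0.002 -0.    -1.   ] F(G) [  2.109 -10.844  -0.253] T [-1.731 -0.066  0.248] w 16.924584966320786
q [  9.835  16.234 126.409 -40.819  10.878  93.13 ]
```

View pics/wr.png

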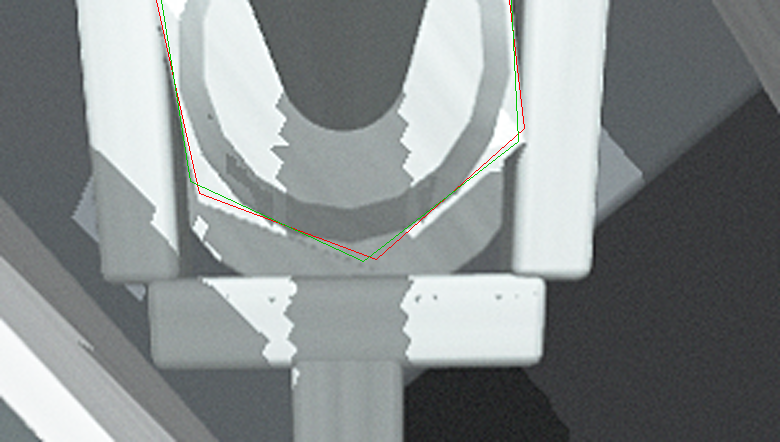

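>>> {"op": "jog_arm", "data": {"commands": "0 0 -0.192 0 0.0175; 0 0 -0.1 0 0.0087; 0 0 0 0 0"}}

```text
time: 26.55
position: [583.2, 59.6, 98.7]
ee_rot: [[0.635, 0.592, 0.497], [0.698, -0.715, -0.04], [0.332, 0.372, -0.867]]
ft_force: [2.8, -13.8, 0.8]
width: 17.6
```

```bash
python3 tgt.py; python3 ov.py s -120 -124; python3 - <<'E'
from h import *
import pickle
np.set_printoptions(suppress=True,precision=2)
R,o=G([650,137.5,np.radians(-4.5)])
# track edges: compare nut hex angle by fitting in several frames? print jaw column positions at row 100
for t in ("p2","q","r","s"):
    img,c,s=pickle.load(open(f"f_{t}.pkl","rb"))["wrist"]
    g=cv2.cvtColor(img,cv2.COLOR_RGB2GRAY).astype(int)
    row=g[135,240:320]; print(t,"handle edges row135",[i+240 for i in np.where(np.abs(np.diff(row))>25)[0]])
E
```

```text
t 26.55 TCP G [-72.968 -82.938  -5.507] wrench org G [ 0.956 -1.458  4.334] alpha -131.79596784697725 zaxis [-0.002 -0.001 -1.   ] F(G) [  3.689 -13.509  -1.258] T [-2.299 -0.525  0.452] w 17.550086164344712
q [ 10.132  16.258 126.548 -42.16   10.866  96.193]
p2 handle edges row135 [np.int64(246), np.int64(290)]
q handle edges row135 [np.int64(250), np.int64(293)]
r handle edges row135 [np.int64(240), np.int64(253), np.int64(295)]
s handle edges row135 [np.int64(242), np.int64(254), np.int64(255), np.int64(295), np.int64(296)]
```

View pics/ws.png

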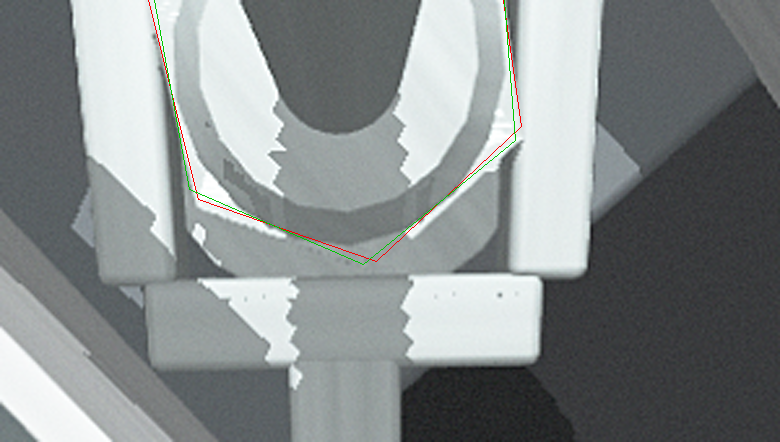

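>>> {"op": "jog_arm", "data": {"commands": "0 0.01 0.48 0 -0.0436; 0 0.01 0.48 0 -0.0436; 0 0 0 0 0; 0 0 0 -0.8 0; 0 0 0 -1.2 0; 0 0 0 -2 0; 0 0 0 0 0"}}

```text
time: 27.3
position: [568.9, 56.7, 138.1]
ee_rot: [[0.58, 0.644, 0.499], [0.756, -0.654, -0.036], [0.303, 0.398, -0.866]]
ft_force: [-0.3, -0.2, -2.0]
width: 17.4
```

```bash
python3 tgt.py; python3 ov.py t -120 -123
```

```text
t 27.3 TCP G [-65.48  -86.941  35.609] wrench org G [ 1.276  0.447 45.98 ] alpha -126.95125695119151 zaxis [ 0.001  0.004 -1.   ] F(G) [-1.298 -0.211 -1.596] T [-0.02   0.448 -0.013] w 17.360422021839305
q [  9.9    10.534 126.84  -27.876  14.996  76.539]
```

View pics/wt.png

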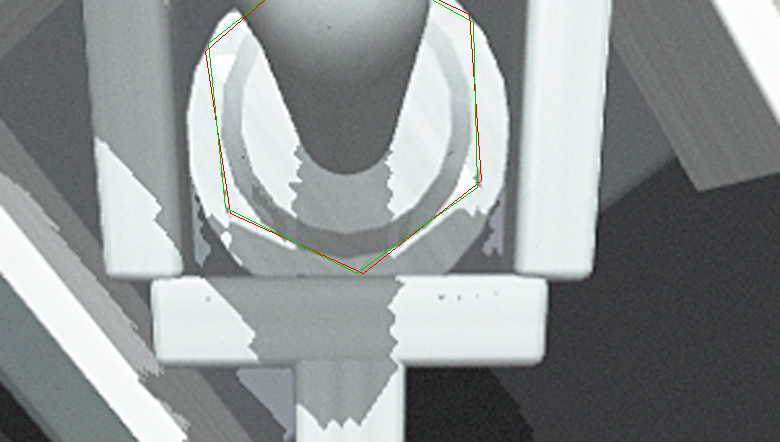

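>>> {"op": "jog_arm", "data": {"commands": "0 0.05 1.15 -0.5 -0.105; 0 0.05 1.15 0 -0.105; 0 0.05 1.15 0 -0.105; 0 0.05 1.15 0 -0.105; 0 0.05 1.15 0 -0.105; 0 0.05 1.15 0 -0.105; 0 -2 0 0 0; 0 -2 0 -2 0; 0 -1 0 -2 0; 0 0 0 0 0; 0 0 0 0 0"}}

```text
time: 28.45
position: [595.7, -19.1, 206.4]
ee_rot: [[0.091, 0.863, 0.498], [0.996, -0.083, -0.037], [0.009, 0.499, -0.867]]
ft_force: [0.3, -0.3, -2.4]
width: 17.5
```

```bash
python3 tgt.py; python3 ov.py u -120 -126
```

```text
t 28.45 TCP G [  -2.998 -160.373   78.41 ] wrench org G [ -0.493 -50.418  88.622] alpha -90.88171527426606 zaxis [-0.001  0.002 -1.   ] F(G) [-0.876 -0.31  -2.248] T [-0.029  0.481  0.006] w 17.492242621685456
q [ -0.993   5.546 121.035  -4.095  23.585   7.675]
```

View pics/wu.png

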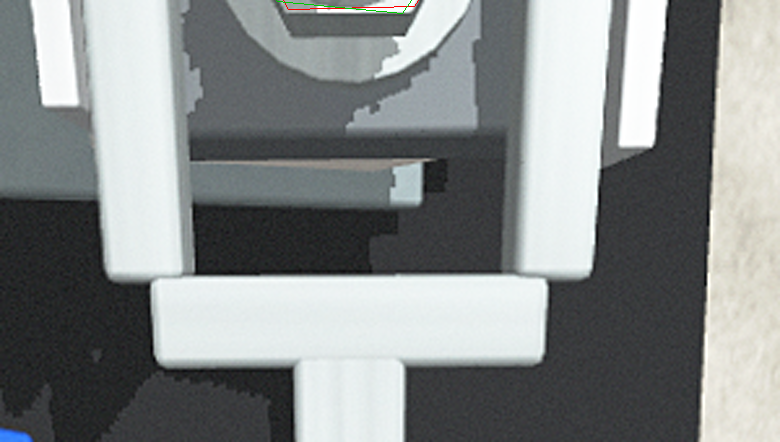

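```bash
python3 - <<'E'
from h import *
import pickle
img,c,s=pickle.load(open("f_u.pkl","rb"))["wrist"]
im=cv2.resize(img[0:60,205:345,::-1],None,fx=5.7,fy=5.7,interpolation=cv2.INTER_CUBIC);cv2.imwrite("pics/wu2.png",im)
E
```

```text
(no output)
```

View pics/wu2.png

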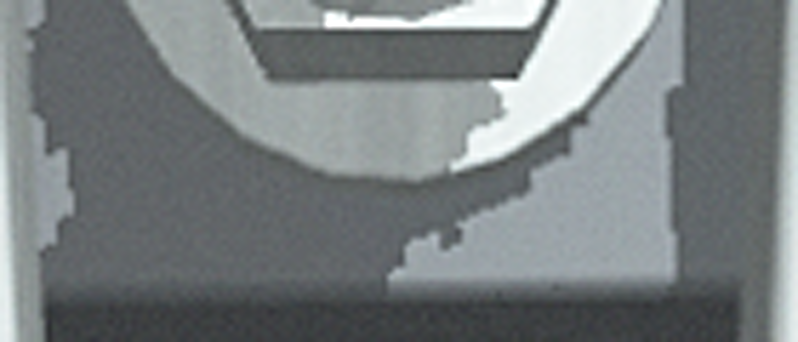

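```bash
cat > sim.py <<'E'
from kin import *
from scipy.spatial.transform import Rotation as Ro
np.set_printoptions(suppress=True,precision=1)
def step(q,dp,w=550):
    R,x=fkt(q); p=x+R@np.array(dp)
    def f(qq):
        R2,x2=fkt(qq); return np.r_[x2-p, w*Ro.from_matrix(R.T@R2).as_rotvec()]
    r=least_squares(f,np.clip(q,LO+.02,HI-.02),bounds=(LO,HI)); return r.x
def tilt(R): z=R[:,2]; return np.degrees(np.arccos(-z[2])),np.degrees(np.arctan2(z[1],z[0]))
if __name__=="__main__":
    # check outward
    q=np.array([-3.4,68.6,3.39,-.2,89.67,-2.86])
    for k in range(8): q=step(q,[-6,30,0]); 
    print("outward check tilt",tilt(fkt(q)[0]),fkt(q)[1], "(real 28.2 [1177,-103,298])")
    Rt=fkt(arm.observe()["joint_pos"])[0]
    for z in (150,250,350,450,600):
        q=arm.observe()["joint_pos"].copy()
        for x in (560,520,480,440,400):
            qn,e=ik(np.array([x,-40,z]),Rt,q)
            if e<1: q=qn
            else: break
        print("z",z,"start",fkt(q)[1],q)
        for k in range(30):
            R,_=fkt(q); dp=R.T@np.array([-30,2,0.]); q=step(q,dp)
            if k%5==4: print("   ",fkt(q)[1],"tilt",tilt(fkt(q)[0]),q)
E
python3 sim.py
```

```text
outward check tilt (np.float64(29.767242440109055), np.float64(-4.16281450201307)) [1185.7 -103.4  303.5] (real 28.2 [1177,-103,298])
z 150 start [400. -40. 150.] [ -7.3  -8.1 143.8   6.   14.5  -7.4]
    [257.9 -31.7 165.5] tilt (np.float64(28.882093191346453), np.float64(-4.089219325576713)) [-13.8 -34.8 152.3   8.3  34.3 -14.2]
    [116.1 -36.4 181. ] tilt (np.float64(27.849398004373047), np.float64(-2.02890238297207)) [-150.9  -43.9  151.4   14.1   96.6 -147.2]
    [ -5.7 -77.1 181. ] tilt (np.float64(26.23384607295017), np.float64(5.6999139211949466)) [-150.9  -19.2  143.6   10.3   80.2 -150.7]
    [-127.7 -117.4  181. ] tilt (np.float64(25.072926308083737), np.float64(14.265698155174565)) [-150.9   -3.4  132.1    6.4   75.7 -150.5]
    [-249.8 -157.5  181. ] tilt (np.float64(24.440607148225173), np.float64(23.446813499026984)) [-150.9    8.7  118.8    2.4   76.8 -149.4]
    [-372.  -197.6  181. ] tilt (np.float64(24.3824657580269), np.float64(32.881096653704176)) [-150.9   19.4  104.    -1.6   80.9 -148.6]
z 250 start [400. -40. 250.] [ -7.3 -20.5 135.8   2.6  34.8  -3.7]
    [
[... 2759 characters left out ...]
-14.4 -42.4 102.2   5.   90.7  -7.7]
    [118.8 -18.  613.5] tilt (np.float64(28.324776483831464), np.float64(-4.7201605397110855)) [  6.1 -52.9 100.   -5.3 104.9   8.9]
    [ 28.6  -8.8 667.9] tilt (np.float64(23.08711676626144), np.float64(-5.424251999881782)) [ -1.6 -52.9  89.5  -1.8 120.4   2.7]
    [-80.3  -0.9 724. ] tilt (np.float64(19.13009094231529), np.float64(-5.787403895531953)) [ -2.8 -52.9  77.1  -1.5 136.8   1.5]
    [-210.8    8.   770.7] tilt (np.float64(16.89533739902045), np.float64(-5.978204990936643)) [ -3.2 -52.9  62.3  -1.9 153.8   0.5]
    [-221.7    9.6  784.6] tilt (np.float64(20.070510829833978), np.float64(-7.051744308547234)) [ -3.9 -52.9  58.7  -2.5 154.1  -0.8]
```

```bash
cat > lay.py <<'E'
from h import *
np.set_printoptions(suppress=True,precision=3)
s=arm.observe();R=s["ee_rot"];z=R[:,2]
az=np.radians(53.2);u=np.array([np.cos(az),np.sin(az),0])
y=np.cross(z,u);y/=np.linalg.norm(y);x=np.cross(y,z);Rf=np.c_[x,y,z]
d=R.T@Rf;tw=np.arctan2(d[1,0],d[0,0])
if __name__=="__main__":
    print(Rf,"twist",tw,"beta",np.degrees(np.arcsin(u@z)),"roll",np.degrees(np.arcsin(y[2])))
    rest=np.array([500,-295,50])
    t=rest-Rf@[30,-130,150]
    print("target TCP",t,"delta now tool",R.T@(t-s["position"])/10,"after twist",Rf.T@(t-s["position"])/10)
E
python3 lay.py; python3 - <<'E'
import sys; sys.path.insert(0,".")
from plan import *
import lay
q=arm.observe()["joint_pos"]
for p in ([560,-150,260],[470,-190,220],[480,-300,150],[480,-300,45],[490,-300,30]):
    qa,e=ik(np.array(p),lay.Rf,q); print(p,qa,e)
E
```

```text
[[ 0.484  0.721  0.497]
 [ 0.841 -0.539 -0.037]
 [ 0.241  0.436 -0.867]] twist 0.4870065526491814 beta 15.549917426380885 roll 25.83289956879749
target TCP [ 504.676 -384.811  229.477] delta now tool [-37.253  -3.643  -5.208] after twist [-34.627  14.214  -5.208]
[560, -150, 260] [-19.933   0.105 118.844  14.351  32.932   3.162] 1.1368683772161603e-13
[470, -190, 220] [-31.481  -3.244 127.952  26.333  30.932 -18.088] 1.9895196601282805e-13
[480, -300, 150] [-43.768  10.871 124.014  42.724  27.857 -45.844] 1.7053025658242404e-13
[480, -300, 45] [-43.768  23.257 127.333  73.961  19.26  -79.674] 6.661338147750939e-14
[490, -300, 30] [-42.832  25.582 126.704  79.316  18.432 -84.463] 1.7053025658242404e-13
```

>>> {"op": "jog_arm", "data": {"commands": "0 -4 0 -1 0; 0 -4.5 0 -1 0; 0 -4.5 0 -1 0; 0 -4.5 0 -1 0; 0 0 0 0 0.122; 0 0 0 0 0.122; 0 0 0 0 0.122; 0 0 0 0 0.121; 0 -4.3 1.8 0 0; 0 -4.3 1.8 0 0; 0 -4.3 1.8 0 0; 0 -4.3 1.8 0 0; 0 -2 1.8 0 0; 0 0 0 0 0; 0 0 0 0 0"}}

```text
time: 30.0
position: [531.6, -401.6, 230.7]
ee_rot: [[0.484, 0.721, 0.495], [0.841, -0.54, -0.035], [0.242, 0.433, -0.868]]
ft_force: [-0.4, 0.4, -2.5]
width: 17.5
```

```bash
python3 lay.py; python3 snap.py v wrist side scene
```

```text
[[ 0.484  0.722  0.495]
 [ 0.841 -0.54  -0.035]
 [ 0.242  0.434 -0.868]] twist -0.00040321420693051476 beta 15.561800126841197 roll 25.69044569595949
target TCP [ 505.021 -385.105  229.321] delta now tool [ 0.062 -2.869 -1.254] after twist [ 0.063 -2.869 -1.254]
30.0 [ 531.626 -401.563  230.718] [-47.876  13.382 107.506  31.477  41.137 -35.354] [-0.423  0.382 -2.462] 17.508710590476788
[[ 0.484  0.721  0.495]
 [ 0.841 -0.54  -0.035]
 [ 0.242  0.433 -0.868]]
```

View pics/wrist_v.png

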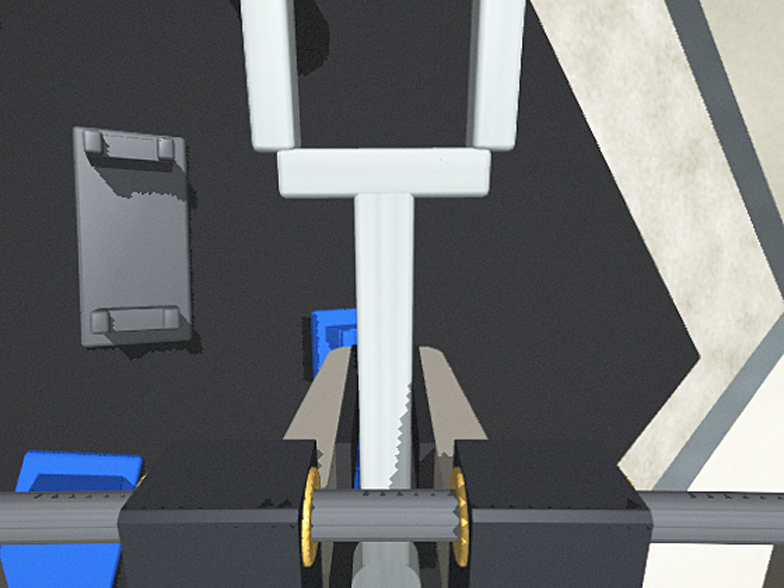

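```bash
python3 - <<'E'
from h import *
import pickle
D=pickle.load(open("f_v.pkl","rb"));crop(D["wrist"][0],45,80,150,260,3.3*1.2,"pics/wv.png")
E
```

```text
(no output)
```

View pics/wv.png

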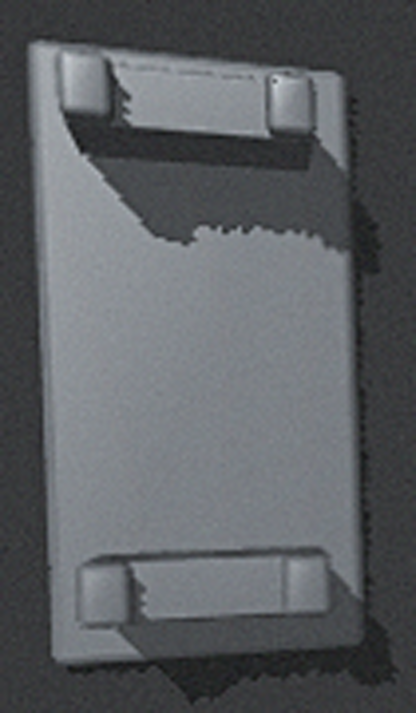

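```bash
python3 - <<'E'
from h import *
import pickle
from scipy.optimize import least_squares
np.set_printoptions(suppress=True,precision=2)
img,c,s=pickle.load(open("f_v.pkl","rb"))["wrist"]
L=[[75,35,10],[75,-35,10],[-75,-35,10],[-75,35,10],[62,15,53],[48,15,53],[62,-15,53],[48,-15,53],[-48,15,53],[-62,15,53],[-48,-15,53],[-62,-15,53]]
px=[[31,45],[345,76],[362,645],[55,660],[108,58],[110,113],[272,75],[268,132],[128,566],[128,623],[288,560],[288,610]]
L=np.array(L,float);px=np.array(px)/3.96+[45,80]
def res(p,sel=slice(None)):
    W=L[sel]@Rz(p[2]).T+[p[0],p[1],0]; return (proj(c,W)-px[sel]).ravel()
for nm,sel in (("all",slice(None)),("foot",slice(0,4)),("prong",slice(4,12))):
    r=least_squares(res,[500,-295,.93],args=(sel,),loss="soft_l1"); print(nm,r.x[:2],np.degrees(r.x[2]),"\n",r.fun.reshape(-1,2) if nm=="all" else r.cost)
E
```

```text
all [ 498.7  -298.46] 54.13387728402116 
 [[-1.43 -2.02]
 [ 0.84 -1.07]
 [ 1.07  0.71]
 [-1.1   2.44]
 [ 0.72 -1.19]
 [ 0.93  1.58]
 [-1.38 -1.32]
 [ 0.23  0.19]
 [ 0.64 -0.55]
 [ 1.17  1.21]
 [-1.22 -0.6 ]
 [-0.77  2.23]]
foot [ 499.02 -298.83] 54.02804582212836 
 5.338747640992519
prong [ 498.61 -298.37] 54.17700800467181 
 7.229764011187891
```

```bash
cat > lay2.py <<'E'
# usage: lay2.py azlev lateral(right+) axial centerheight
import sys
from h import *
np.set_printoptions(suppress=True,precision=3)
s=arm.observe();R=s["ee_rot"];z=R[:,2];p=s["position"]
C0=np.array([498.8,-298.5,0]);A=np.radians(54.1)
ux=np.array([np.cos(A),np.sin(A),0]);r=np.array([np.sin(A),-np.cos(A),0])
W=np.array([0,0.8,-17.])
w=p+R@W; d=w-C0
yl=R[:,1]; lev=np.cross(yl,[0,0,1]); lev*=np.sign(lev@ux)
azl=np.degrees(np.arctan2(lev[1],lev[0]))
print("t",s["time"],"center axial",d@ux,"lat",d@r,"h",w[2],"azlev",azl,"xaz",np.degrees(np.arctan2(R[1,0],R[0,0])),"F",s["ft_force"],"T",s["wrist_torque"],"w",s["width"])
if len(sys.argv)>1:
    a,lat,ax,h=map(float,sys.argv[1:])
    u=np.array([np.cos(np.radians(a)),np.sin(np.radians(a)),0])
    y=np.cross(z,u);y/=np.linalg.norm(y);x=np.cross(y,z);Rf=np.c_[x,y,z]
    dd=R.T@Rf;tw=np.arctan2(dd[1,0],dd[0,0])
    t=C0+ux*ax+r*lat+[0,0,h]-Rf@W
    print("twist",tw,"cm now",R.T@(t-p)/10,"after",Rf.T@(t-p)/10)
    print("down 1cm:",R.T@[0,0,-1],"right 1:",R.T@r,"axial 1:",R.T@ux)
E
python3 lay2.py 52 -3 0 110
```

```text
t 30.15 center axial -67.38250049649767 lat 79.91736703203597 h 246.78694770525507 azlev 53.28011560292446 xaz 60.19033531773638 F [-0.05   0.761 -1.297] T [0.021 0.535 0.021] w 17.286001925093306
twist 0.020949430795084305 cm now [  4.046 -13.497  10.136] after [  3.762 -13.579  10.136]
down 1cm: [-0.242 -0.434  0.868] right 1: [-0.103  0.901  0.422] axial 1: [ 0.965 -0.013  0.263]
```

>>> {"op": "jog_arm", "data": {"commands": "0 0 0 0 0.021; 0 0.94 -3.4 2.5 0; 0 0.94 -3.4 2.5 0; 0 0.94 -3.4 2.5 0; 0 0.94 -3.38 2.6 0; 0 0 0 0 0; 0 0 0 0 0"}}

```text
time: 30.85
position: [504.4, -297.7, 95.8]
ee_rot: [[0.498, 0.711, 0.497], [0.83, -0.557, -0.035], [0.251, 0.43, -0.867]]
ft_force: [0.1, 0.3, -1.9]
width: 17.7
```

```bash
python3 lay2.py 52 -3 0 76; python3 snap.py w wrist side
```

```text
t 30.85 center axial -0.5424675808746333 lat -2.4291775167116025 h 110.86149091298677 azlev 51.94183996603009 xaz 59.037833748658855 F [ 0.118  0.282 -1.916] T [-0.035  0.448 -0.075] w 17.698412266678876
twist -0.0009541334654117347 cm now [-0.819 -1.551  3.014] after [-0.817 -1.552  3.014]
down 1cm: [-0.251 -0.43   0.867] right 1: [-0.083  0.902  0.423] axial 1: [ 0.964 -0.034  0.262]
30.85 [ 504.386 -297.671   95.774] [-41.361  18.089 124.137  54.11   21.853 -55.187] [ 0.118  0.282 -1.916] 17.698412266678876
[[ 0.498  0.711  0.497]
 [ 0.83  -0.557 -0.035]
 [ 0.251  0.43  -0.867]]
```

View pics/wrist_w.png

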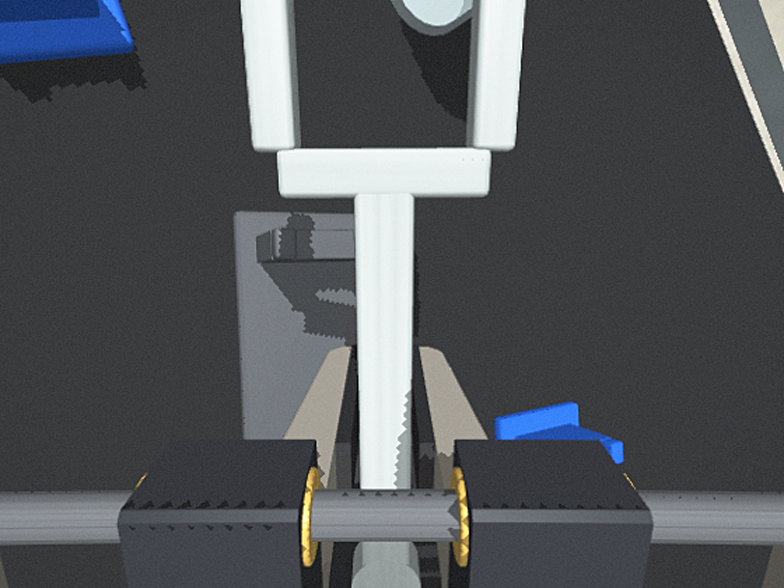

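```bash
python3 - <<'E'
from h import *
import pickle
np.set_printoptions(suppress=True,precision=1)
img,c,s=pickle.load(open("f_w.pkl","rb"))["wrist"]
L=np.array([[75,35,10],[0,35,10],[62,15,53],[48,15,53],[62,24,53],[48,24,53]])
print(proj(c,L@Rz(np.radians(54.1)).T+[498.8,-298.5,0])*1.4)
crop(img,150,140,290,330,3.1,"pics/ww.png")
D=pickle.load(open("f_w.pkl","rb")); crop(D["side"][0],230,180,370,300,5.5,"pics/sw.png")
E
```

```text
[[235.  210.3]
 [241.7 358.5]
 [298.1 227.7]
 [299.4 259.4]
 [277.8 227.4]
 [279.2 259.7]]
```

>>> {"op": "jog_arm", "data": {"commands": "0 -0.4 -0.75 1.5 0; 0 -0.4 -0.75 1.5 0; 0 0 0 0 0"}}

```text
time: 31.25
position: [504.9, -298.8, 61.4]
ee_rot: [[0.499, 0.71, 0.497], [0.83, -0.557, -0.037], [0.251, 0.431, -0.867]]
ft_force: [-0.4, 0.3, -1.9]
width: 17.4
```

```bash
python3 lay2.py 52 -3 0 66; python3 snap.py x wrist side; python3 - <<'E'
from h import *
import pickle
D=pickle.load(open("f_x.pkl","rb")); crop(D["side"][0],250,220,370,330,6,"pics/sx.png")
E
```

```text
t 31.25 center axial -1.1424553004228317 lat -1.3915436284262046 h 76.44413825476919 azlev 51.86478360067456 xaz 58.976510375469566 F [-0.421  0.333 -1.858] T [ 0.027  0.479 -0.027] w 17.36435556250948
twist -0.00221630416655012 cm now [-0.139 -0.599  0.867] after [-0.137 -0.599  0.867]
down 1cm: [-0.251 -0.431  0.867] right 1: [-0.082  0.902  0.425] axial 1: [ 0.965 -0.035  0.262]
31.25 [ 504.89  -298.792   61.364] [-41.398  22.204 124.973  65.732  19.291 -67.555] [-0.421  0.333 -1.858] 17.36435556250948
[[ 0.499  0.71   0.497]
 [ 0.83  -0.557 -0.037]
 [ 0.251  0.431 -0.867]]
```

View pics/wrist_x.png

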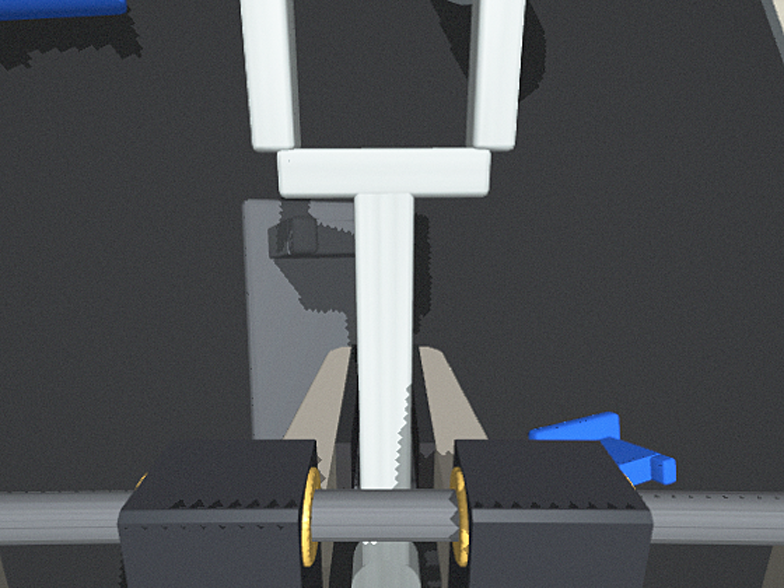

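View pics/sx.png

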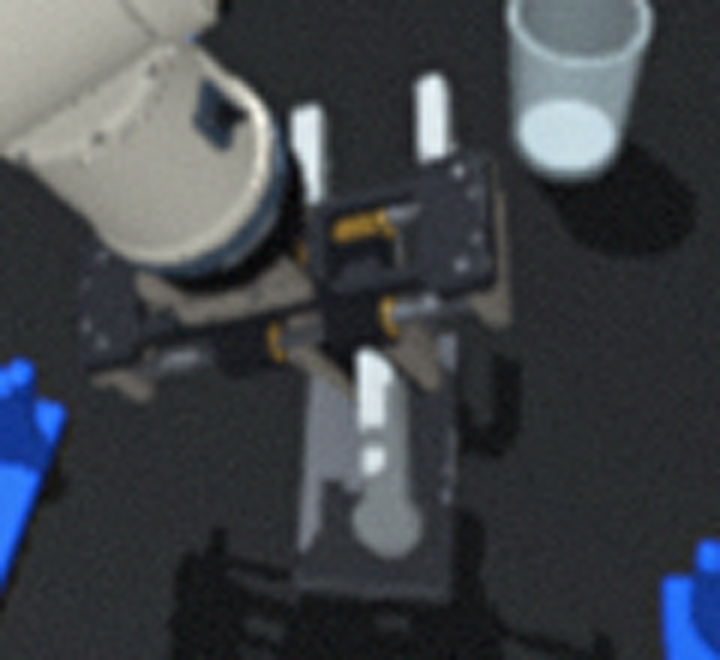

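>>> {"op": "jog_arm", "data": {"commands": "0 0.01 -0.31 0.31 0; 0 -0.08 -0.13 0.26 0; 0 0 0 0 0"}}

```text
time: 31.65
position: [504.4, -296.8, 55.3]
ee_rot: [[0.498, 0.71, 0.498], [0.83, -0.556, -0.037], [0.251, 0.432, -0.866]]
ft_force: [0.3, 1.1, -2.2]
width: 17.5
```

```bash
python3 lay2.py
```

```text
t 31.65 center axial 0.15430845918783742 lat -2.943175195177475 h 70.35631135849626 azlev 51.91177730178496 xaz 59.03709702569781 F [ 0.322  1.056 -2.195] T [-0.015  0.509  0.016] w 17.462206602530145
```

>>> {"op": "jog_arm", "data": {"commands": "0 -0.08 -0.13 0.26 0; 0 0 0 0 0", "squeeze": 25}}

```text
time: 31.85
position: [504.2, -296.7, 51.7]
ee_rot: [[0.498, 0.71, 0.498], [0.83, -0.556, -0.037], [0.251, 0.431, -0.867]]
ft_force: [0.4, -1.1, -1.7]
width: 17.7
```

```bash
python3 lay2.py
```

```text
t 31.85 center axial 0.11653268227052964 lat -3.1972135763348524 h 66.80178444422091 azlev 51.91755569623628 xaz 59.029247304805956 F [ 0.413 -1.063 -1.658] T [-0.201  0.37  -0.049] w 17.70969214371126
```

>>> {"op": "jog_arm", "data": {"commands": "0 -0.08 -0.13 0.26 0; 0 -0.08 -0.13 0.26 0; 0 0 0 0 0", "squeeze": 18}}

```text
time: 32.15
position: [503.8, -296.5, 45.1]
ee_rot: [[0.498, 0.71, 0.497], [0.83, -0.557, -0.036], [0.251, 0.43, -0.867]]
ft_force: [0.6, -0.7, -0.4]
width: 17.8
```

```bash
python3 lay2.py; python3 snap.py y wrist side; python3 - <<'E'
from h import *
import pickle
D=pickle.load(open("f_y.pkl","rb")); crop(D["side"][0],250,220,370,330,6,"pics/sy.png")
E
```

```text
t 32.15 center axial 0.06873326650706349 lat -3.650457093075944 h 60.161267850263734 azlev 51.915285839184726 xaz 59.011721753409645 F [ 0.552 -0.696 -0.425] T [-0.231  0.356 -0.043] w 17.84962216374844
32.15 [ 503.762 -296.478   45.077] [-41.27   24.076 125.535  72.315  18.376 -74.443] [ 0.552 -0.696 -0.425] 17.84962216374844
[[ 0.498  0.71   0.497]
 [ 0.83  -0.557 -0.036]
 [ 0.251  0.43  -0.867]]
```

View pics/wrist_y.png

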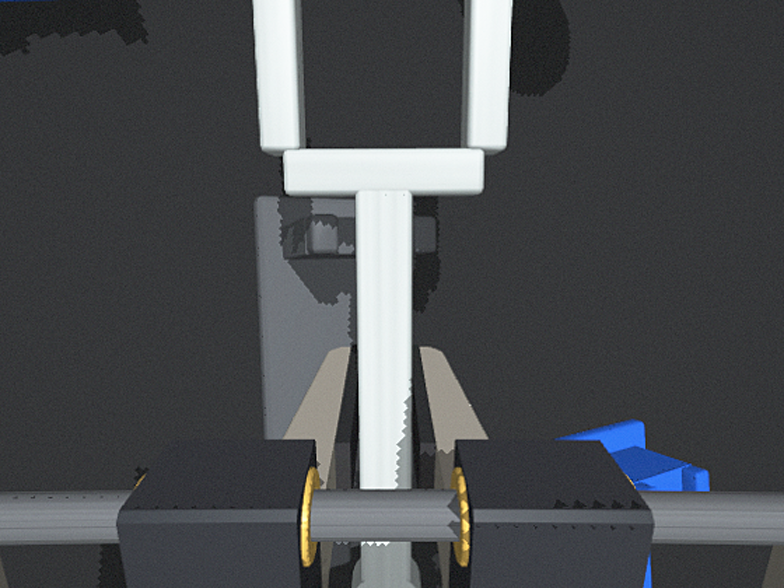

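View pics/sy.png

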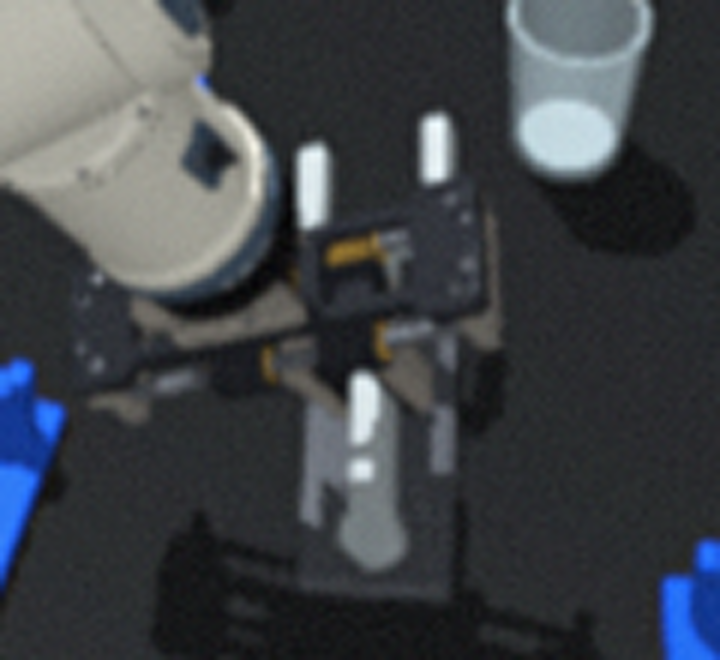

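>>> {"op": "jog_arm", "data": {"commands": "0 -0.08 -0.06 0.29 -0.018; 0 -0.08 -0.06 0.29 -0.018; 0 0 0 0 0; 0 0 0 0 0", "squeeze": 12}}

```text
time: 32.65
position: [504.9, -297.1, 39.3]
ee_rot: [[0.473, 0.728, 0.497], [0.849, -0.527, -0.036], [0.236, 0.439, -0.867]]
ft_force: [-0.4, 0.1, -2.7]
width: 17.8
```

```bash
python3 lay2.py 54.1 -2 0 54; python3 snap.py z wrist side; python3 - <<'E'
from h import *
import pickle
D=pickle.load(open("f_z.pkl","rb")); crop(D["side"][0],250,220,370,330,6,"pics/sz.png")
E
```

```text
t 32.65 center axial 0.2561563932803784 lat -2.4073999463150177 h 54.41649570147965 azlev 54.093401914613565 xaz 60.89281245052447 F [-0.358  0.113 -2.707] T [0.002 0.52  0.007] w 17.817800997151743
twist -0.00010722842358058604 cm now [-0.039  0.018  0.047] after [-0.039  0.018  0.047]
down 1cm: [-0.236 -0.439  0.867] right 1: [-0.115  0.899  0.423] axial 1: [ 0.965 -0.     0.262]
32.65 [ 504.863 -297.071   39.324] [-41.246  24.865 125.469  74.38   18.179 -78.632] [-0.358  0.113 -2.707] 17.817800997151743
[[ 0.473  0.728  0.497]
 [ 0.849 -0.527 -0.036]
 [ 0.236  0.439 -0.867]]
```

View pics/wrist_z.png

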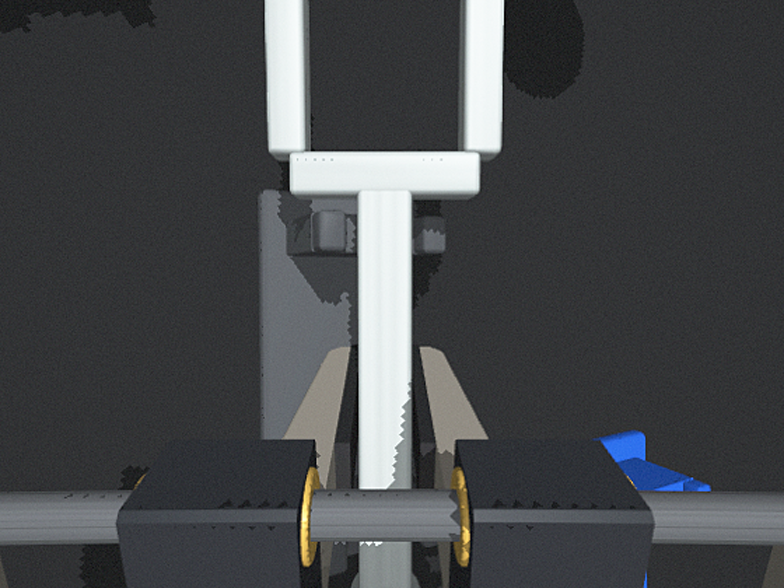

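View pics/sz.png

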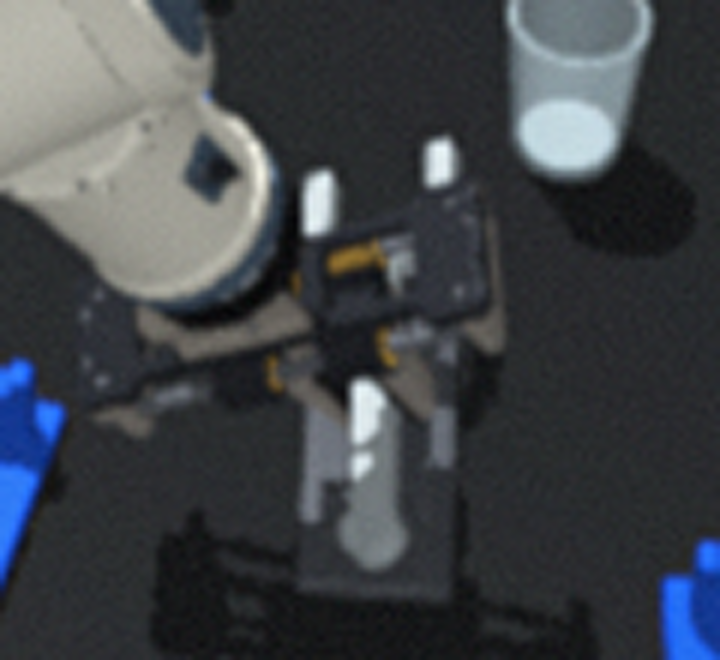

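>>> {"op": "jog_arm", "data": {"commands": "0 -0.03 -0.08 0.17 0; 0 0 0 0 0"}}

```text
time: 32.95
position: [505.3, -297.2, 37.6]
ee_rot: [[0.472, 0.728, 0.497], [0.849, -0.526, -0.036], [0.235, 0.44, -0.867]]
ft_force: [-0.2, 0.1, -0.9]
width: 17.7
```

```bash
python3 lay2.py 54.1 -2 0 54
```

```text
t 32.95 center axial 0.36970406041256243 lat -2.005501650169478 h 52.69570455007312 azlev 54.11994627676774 xaz 60.9232981021508 F [-0.229  0.147 -0.943] T [-0.008  0.452  0.024] w 17.717923489049106
twist 0.000324005730784068 cm now [-0.005  0.058 -0.123] after [-0.005  0.058 -0.123]
down 1cm: [-0.235 -0.44   0.867] right 1: [-0.115  0.898  0.424] axial 1: [0.965 0.    0.262]
```

>>> {"op": "jog_arm", "data": {"commands": "0 -0.05 -0.08 0.17 0; 0 0 0 0 0"}}

```text
time: 33.15
position: [505.9, -297.6, 36.5]
ee_rot: [[0.472, 0.727, 0.499], [0.85, -0.526, -0.037], [0.236, 0.441, -0.866]]
ft_force: [-2.6, 0.6, 8.4]
width: 18.6
```

```bash
python3 lay2.py 54.1 -2 0 54
```

```text
t 33.15 center axial 0.4202065416666298 lat -1.2965709367668523 h 51.53209359150382 azlev 54.103190266336625 xaz 60.94446788866047 F [-2.602  0.629  8.406] T [ 0.101 -0.002  0.091] w 18.572485775308174
twist 5.1792231466444476e-05 cm now [ 0.026  0.046 -0.255] after [ 0.026  0.046 -0.255]
down 1cm: [-0.236 -0.441  0.866] right 1: [-0.116  0.898  0.425] axial 1: [0.965 0.    0.263]
```

>>> {"op": "jog_arm", "data": {"commands": "0 0.02 0.04 -0.08 0; 2.2 0 0 0 0; 2.6 0 0 0 0; 3 0 0 0 0; 3.6 0 0 0 0; 3.6 0 0 0 0; 3.6 0 0 0 0"}}

```text
time: 33.85
position: [505.2, -297.2, 36.6]
ee_rot: [[0.472, 0.728, 0.497], [0.849, -0.526, -0.036], [0.235, 0.439, -0.867]]
ft_force: [0.7, 0.6, -0.2]
width: 36.0
```

```bash
python3 lay2.py; python3 snap.py A wrist side; python3 - <<'E'
from h import *
import pickle
D=pickle.load(open("f_A.pkl","rb")); crop(D["side"][0],250,220,370,330,6,"pics/sA.png")
E
```

```text
t 33.85 center axial 0.3067780418596871 lat -2.0457744791454937 h 51.64121605584933 azlev 54.12293329757302 xaz 60.92380660175465 F [ 0.65   0.58  -0.194] T [-0.047  0.293 -0.039] w 35.98844406573833
33.85 [ 505.192 -297.248   36.552] [-41.234  25.233 125.49   75.627  18.064 -79.959] [ 0.65   0.58  -0.194] 35.98844406573833
[[ 0.472  0.728  0.497]
 [ 0.849 -0.526 -0.036]
 [ 0.235  0.439 -0.867]]
```

View pics/wrist_A.png

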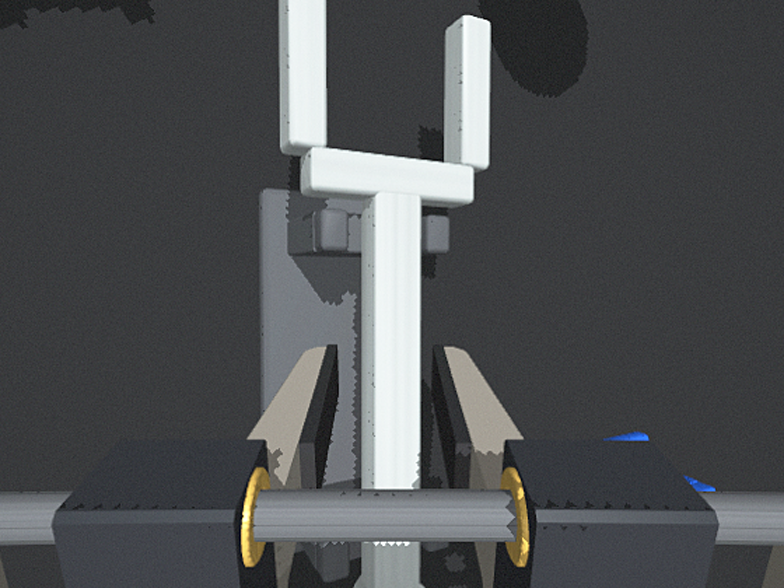

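View pics/sA.png

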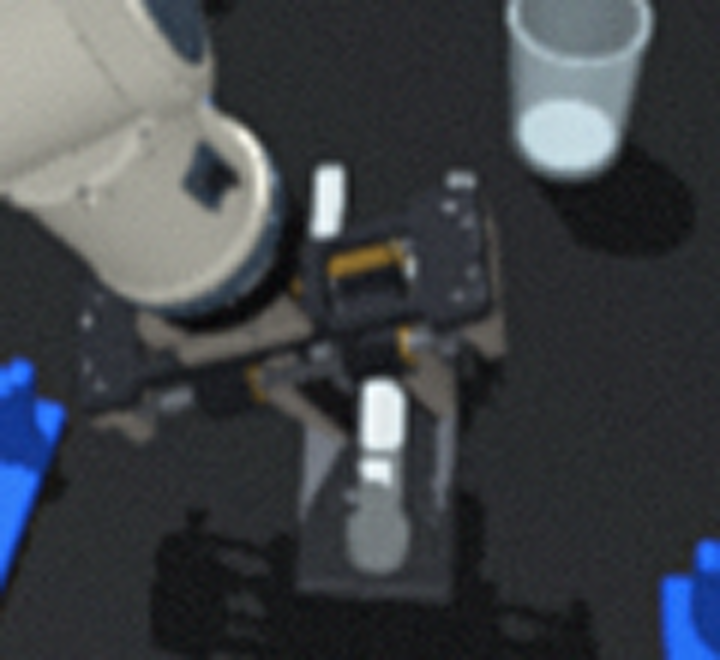

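>>> {"op": "jog_arm", "data": {"commands": "4 0 0 -1 0; 4 0 0 -2 0; 4 0 0 -3 0; 4 0 0 -4 0; 4 0 0 -4 0; 4 0 0 0 0; 4 0 0 0 0"}}

```text
time: 34.65
position: [435.9, -292.7, 158.9]
ee_rot: [[0.472, 0.727, 0.499], [0.85, -0.526, -0.038], [0.235, 0.442, -0.866]]
ft_force: [0.5, 1.0, -0.9]
width: 39.7
```

```bash
python3 snap.py B wrist side; python3 - <<'E'
from h import *
import pickle
D=pickle.load(open("f_B.pkl","rb")); crop(D["side"][0],250,200,370,330,6,"pics/sB.png")
E
```

```text
34.65 [ 435.888 -292.727  158.85 ] [-47.616   6.808 127.666  43.38   29.925 -50.506] [ 0.542  0.981 -0.918] 39.66395223144657
[[ 0.472  0.727  0.499]
 [ 0.85  -0.526 -0.038]
 [ 0.235  0.442 -0.866]]
```

View pics/wrist_B.png

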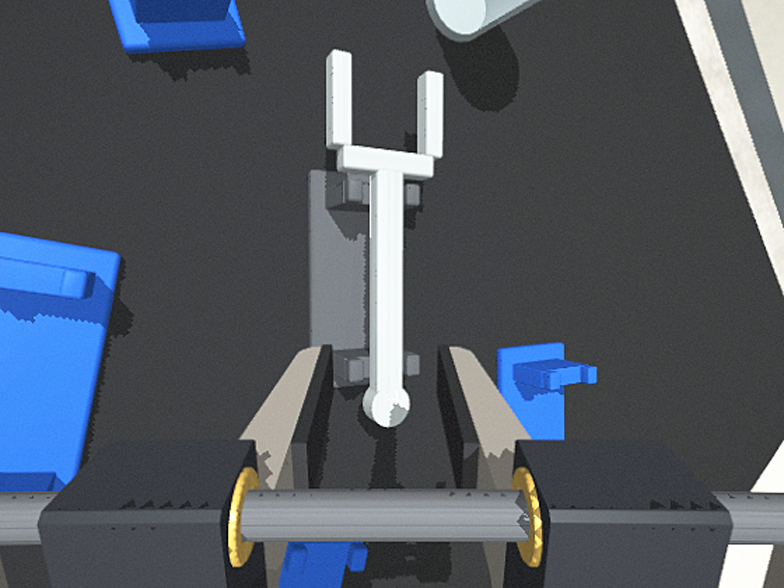

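View pics/sB.png

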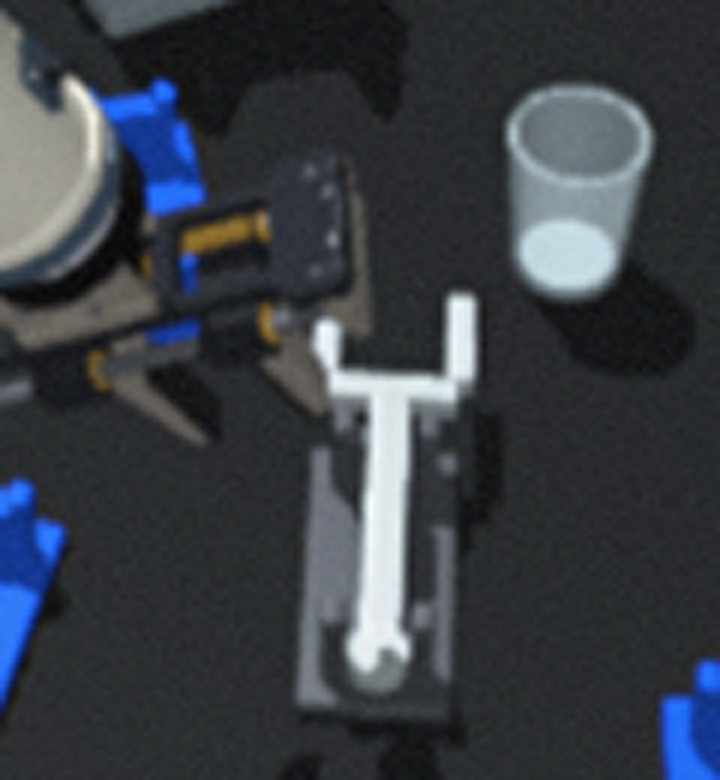

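```bash
python3 - <<'E'
from h import *
import pickle
D=pickle.load(open("f_B.pkl","rb")); crop(D["wrist"][0],215,25,325,180,5,"pics/wB1.png"); crop(D["wrist"][0],215,160,325,310,5,"pics/wB2.png")
E
```

```text
(no output)
```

View pics/wB1.png

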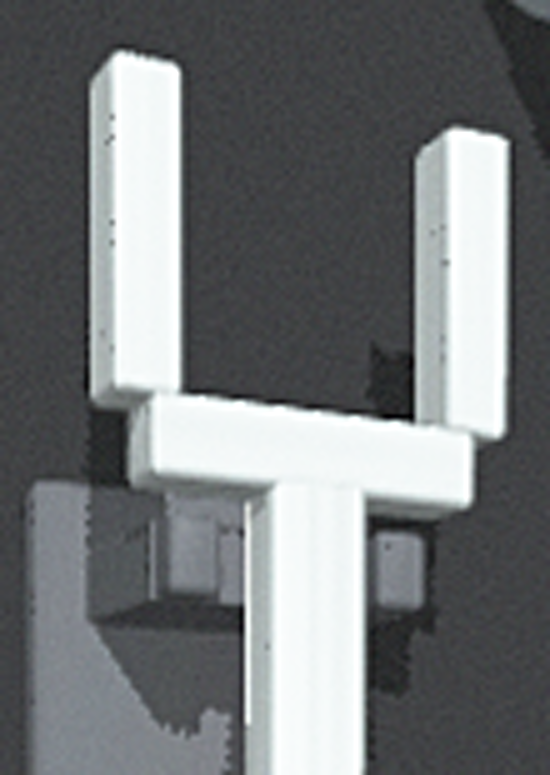

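View pics/wB2.png

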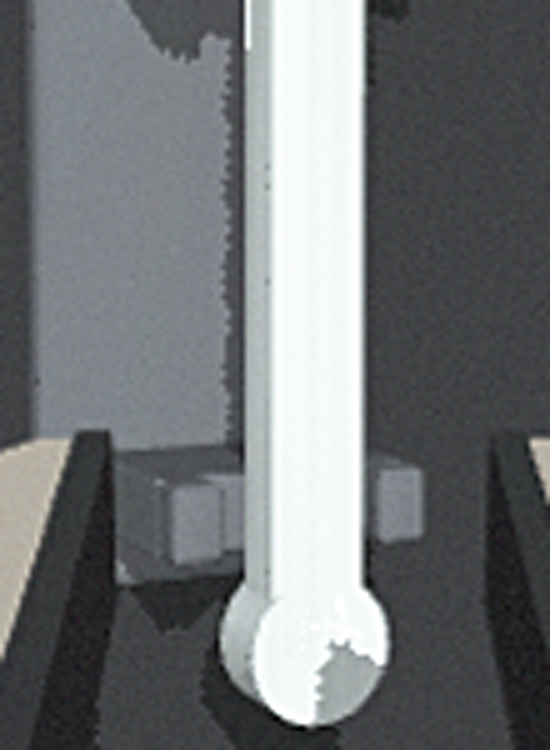

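```bash
python3 - <<'E'
from h import *
import pickle
from scipy.optimize import least_squares
np.set_printoptions(suppress=True,precision=2)
img,c,s=pickle.load(open("f_B.pkl","rb"))["wrist"]
a=lambda p:np.array(p)/5+[215,25]; b=lambda p:np.array(p)/5+[215,160]
# wrench top-face pts (x,y,14): tips; inner corners; handle
L=np.array([[24,37.75,14],[24,25.25,14],[24,-25.25,14],[24,-37.75,14],[-40,9,14],[-40,-9,14]],float)
px=np.array([a([115,55]),a([183,63]),a([450,130]),a([510,140]),a([275,485]),a([363,493])])
end=b([322,727]); el=b([252,648]); er=b([390,648])  # rounded end disc
A=np.radians(54.1);C0=np.array([498.8,-298.5])
def Rp(p): return Rz(p[2])@Ry(p[4])@np.array([[1,0,0],[0,np.cos(p[3]),-np.sin(p[3])],[0,np.sin(p[3]),np.cos(p[3])]])
hl=[b([272,100]),b([365,100]),b([272,500]),b([362,500])]
def res(p,flat):
    if flat: p=np.r_[p,0,0,44.]
    R=Rp(p);o=np.r_[p[:2],p[5]]
    q=proj(c,L@R.T+o)
    r=(q-px).ravel()
    # handle edges: column only at given rows -> use two far pts
    H=np.array([[-60,9,14],[-60,-9,14],[-150,9,14],[-150,-9,14]],float)
    h=proj(c,H@R.T+o)
    # left edge line dist
    def ld(P,Q,X): d=(Q-P)/np.linalg.norm(Q-P); return d[0]*(X-P)[1]-d[1]*(X-P)[0]
    e=[ld(h[0],h[2],hl[0]),ld(h[0],h[2],hl[2]),ld(h[1],h[3],hl[1]),ld(h[1],h[3],hl[3])]
    tail=proj(c,np.array([[-200,0,14]])@R.T+o)[0]
    return np.r_[r,e,(tail-end)[1]]
r=least_squares(res,[560,-210,.94],args=(True,),loss="soft_l1");p=r.x
print("flat fit",p[:2],np.degrees(p[2]),r.fun)
u=np.array([np.cos(p[2]),np.sin(p[2])]);g=p[:2]-110*u
d=g-C0;print("grip mid",g,"axial",d@[np.cos(A),np.sin(A)],"lat",d@[np.sin(A),-np.cos(A)])
r=least_squares(res,np.r_[p,0,0,44],args=(False,),loss="soft_l1");print("free fit",r.x,np.degrees(r.x[2:5]),r.fun)
# prong tops in this picture
Lr=np.array([[55,15,53],[55,-15,53],[-48,15,53],[-62,15,53],[-48,-15,53],[-62,-15,53],[62,15,53],[48,15,53],[62,-15,53],[48,-15,53],[75,35,10]])
q=proj(c,Lr@Rz(A).T+np.r_[C0,0]);print(np.c_[Lr,(q-[215,25])*5,(q-[215,160])*5])
E
```

```text
flat fit [ 562.65 -211.34] 53.79624768998847 [-0.57 -0.23  0.3   1.43 -0.02 -0.14 -0.05  0.5  -0.36 -1.65  0.75 -1.13
  0.05 -0.21  0.06  0.27  0.98]
grip mid [ 497.68 -300.1 ] axial -1.9550161633027072 lat 0.03226257394058864
free fit [ 560.91 -211.05    0.96    0.03   -0.04   46.39] [54.86  1.97 -2.29] [-0.34 -0.34  0.55  1.28 -0.08 -0.54 -0.27  0.03 -0.17 -0.17  0.65  0.03
  0.22 -0.07 -0.18 -0.18  0.1 ]
[[  55.     15.     53.    226.83  556.5   226.83 -118.5 ]
 [  55.    -15.     53.    380.97  569.41  380.97 -105.59]
 [ -48.     15.     53.    228.27 1157.42  228.27  482.42]
 [ -62.     15.     53.    228.43 1238.18  228.43  563.18]
 [ -48.    -15.     53.    380.66 1144.72  380.66  469.72]
 [ -62.    -15.     53.    380.66 1222.07  380.66  547.07]
 [  62.     15.     53.    226.71  515.07  226.71 -159.93]
 [  48.     15.     53.    226.94  597.84  226.94  -77.16]
 [  62.    -15.     53.    381.01  529.77  381.01 -145.23]
 [  48.    -15.     53.    380.94  608.96  380.94  -66.04]
 [  75.     35.     10.     35.63  476.66   35.63 -198.34]]
```

>>> {"op": "jog_arm", "data": {"commands": "4 0 0 -4 0; 4 0 0 -4 0; 4 0 0 0 0; 4 0 0 0 0; 4 0 0 0 0"}}

```text
time: 35.25
position: [395.9, -288.6, 225.6]
ee_rot: [[0.472, 0.729, 0.496], [0.849, -0.527, -0.034], [0.236, 0.437, -0.868]]
ft_force: [0.9, 0.1, -0.9]
width: 40.2
```

```bash
python3 snap.py C scene side; python3 st.py; python3 - <<'E'
from h import *
import pickle
a=pickle.load(open("f0.pkl","rb"));b=pickle.load(open("f_C.pkl","rb"))
print([(np.abs(a[n][0].astype(int)-b[n][0]).sum(2)[sl]>60).sum() for n,sl in (("scene",np.s_[222:260,398:430]),("scene",np.s_[232:268,202:232]),("side",np.s_[148:195,165:192]))])
crop(b["side"][0],210,90,350,195,5,"pics/sC.png")
E
```

```text
35.25 [ 395.924 -288.631  225.61 ] [-52.018  -2.627 126.498  34.646  40.591 -43.302] [ 0.918  0.117 -0.863] 40.21584312348958
[[ 0.472  0.729  0.496]
 [ 0.849 -0.527 -0.034]
 [ 0.236  0.437 -0.868]]
35.35 [ 395.868  -288.5322  225.574 ] [-52.0131  -2.6258 126.4932  34.6216  40.6127 -43.2796] [-0.3421  0.1351 -0.416 ] [-0.0255  0.2357 -0.0123] 40.343587548688944
[[ 0.4721  0.7289  0.4957]
 [ 0.8492 -0.527  -0.0339]
 [ 0.2365  0.437  -0.8678]] tilt 29.792834111018045 az -3.9109519224773837
[np.int64(47), np.int64(441), np.int64(962)]
```

View pics/side_C.png

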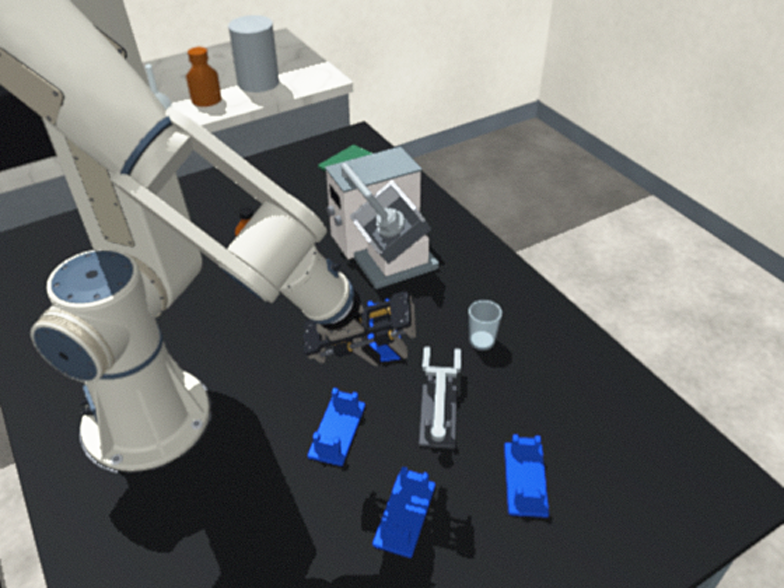

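View pics/sC.png

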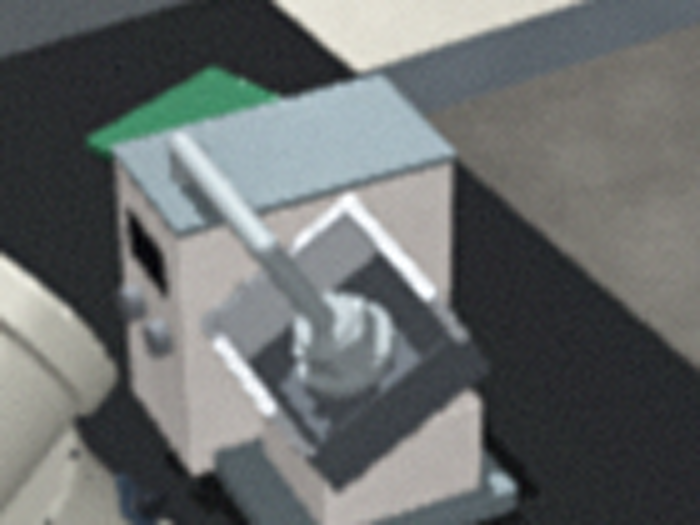

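```bash
python3 - <<'E'
from h import *
import pickle
np.set_printoptions(suppress=True,precision=2)
img,c,s=pickle.load(open("f_u.pkl","rb"))["wrist"]
R,o=G([650,137.5,np.radians(-4.5)])
for th in (-2,0,2,4):
    L=np.array([[27.7*np.cos(np.radians(th+a)),27.7*np.sin(np.radians(th+a)),z] for z in (22,0) for a in (-120,-60)])
    print(th,((proj(c,o+L@R.T)-[205,0])*5.7).round(0).tolist())
L=np.array([[-30,-55.5,-10],[30,-55.5,-10]]);print(((proj(c,o+L@R.T)-[205,0])*5.7).tolist())
E
```

```text
-2 [[255.0, 14.0], [529.0, 20.0], [268.0, 69.0], [517.0, 74.0]]
0 [[263.0, 20.0], [538.0, 15.0], [276.0, 74.0], [525.0, 69.0]]
2 [[272.0, 25.0], [546.0, 9.0], [284.0, 79.0], [532.0, 64.0]]
4 [[280.0, 30.0], [554.0, 3.0], [292.0, 83.0], [539.0, 58.0]]
[[157.11580338614604, 391.1307553865632], [652.1462334336542, 382.1739646064937]]
```

```bash
python3 -c "
from bench import arm
print(arm.finish_job())"
```

```text
the job is handed in; nothing more can be done
None
```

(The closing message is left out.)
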